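Close up the slide cases and put them away by length

TASK

Press both end drawers of every slide case fully home by holding the case and pushing its end against the bent steel bracket, turning it end for end in between; keep the fingers off the drawers, they mark. Lay the closed cases flat in the pulled-out acrylic tray, crosswise and side by side, the long ones in the wide bay and the short ones in the narrow bay. Then push the tray fully home and turn the brass catch square across in front of it, leaving everything else on the vanity as it stands.

Things in the scene. Friction and masses are not known exactly. Their poses are not given: they have to be found in the camera images.
- long1: a long slide case: gold square-section metal sleeve 24 x 24 x 110 mm lying flat, white pan drawer in each end, 118 mm overall when both drawers are home; about 0.1 kg. Origin at the centre of the sleeve (12 above what it lies on); x axis along its length. It may be used any of its four sides up. Absent in some starts (None).
- long1_a (a joint): how far the drawer in the +x end of long1 stands out, m: 0 = home (its 4 mm thick, 22 mm square front plate touches the sleeve), starts 0.006 to 0.012, most 0.013. Stiff: it slides with about 3 N, stays where it is left and cannot come off.
- long1_b (a joint): how far the drawer in the -x end of long1 stands out, m: 0 = home (its 4 mm thick, 22 mm square front plate touches the sleeve), starts 0.006 to 0.012, most 0.013. Stiff: it slides with about 3 N, stays where it is left and cannot come off.
- long2: a long slide case: gold square-section metal sleeve 24 x 24 x 110 mm lying flat, white pan drawer in each end, 118 mm overall when both drawers are home; about 0.1 kg. Origin at the centre of the sleeve (12 above what it lies on); x axis along its length. It may be used any of its four sides up. Absent in some starts (None).
- long2_a (a joint): how far the drawer in the +x end of long2 stands out, m: 0 = home (its 4 mm thick, 22 mm square front plate touches the sleeve), starts 0.006 to 0.012, most 0.013. Stiff: it slides with about 3 N, stays where it is left and cannot come off.
- long2_b (a joint): how far the drawer in the -x end of long2 stands out, m: 0 = home (its 4 mm thick, 22 mm square front plate touches the sleeve), starts 0.006 to 0.012, most 0.013. Stiff: it slides with about 3 N, stays where it is left and cannot come off.
- short1: a short slide case: gold square-section metal sleeve 24 x 24 x 82 mm lying flat, white pan drawer in each end, 90 mm overall when both drawers are home; about 0.1 kg. Origin at the centre of the sleeve (12 above what it lies on); x axis along its length. It may be used any of its four sides up. Absent in some starts (None).
- short1_a (a joint): how far the drawer in the +x end of short1 stands out, m: 0 = home (its 4 mm thick, 22 mm square front plate touches the sleeve), starts 0.006 to 0.012, most 0.013. Stiff: it slides with about 3 N, stays where it is left and cannot come off.
- short1_b (a joint): how far the drawer in the -x end of short1 stands out, m: 0 = home (its 4 mm thick, 22 mm square front plate touches the sleeve), starts 0.006 to 0.012, most 0.013. Stiff: it slides with about 3 N, stays where it is left and cannot come off.
- short2: a short slide case: gold square-section metal sleeve 24 x 24 x 82 mm lying flat, white pan drawer in each end, 90 mm overall when both drawers are home; about 0.1 kg. Origin at the centre of the sleeve (12 above what it lies on); x axis along its length. It may be used any of its four sides up. Absent in some starts (None).
- short2_a (a joint): how far the drawer in the +x end of short2 stands out, m: 0 = home (its 4 mm thick, 22 mm square front plate touches the sleeve), starts 0.006 to 0.012, most 0.013. Stiff: it slides with about 3 N, stays where it is left and cannot come off.
- short2_b (a joint): how far the drawer in the -x end of short2 stands out, m: 0 = home (its 4 mm thick, 22 mm square front plate touches the sleeve), starts 0.006 to 0.012, most 0.013. Stiff: it slides with about 3 N, stays where it is left and cannot come off.
- bracket: bent steel bracket (a bookend screwed to the vanity, palettes standing behind it): its pressing face is an upright plate 70 mm wide, 85 tall. Origin on the table at the foot of the face, in its middle. x axis points INTO the plate (push along +x), y runs along it, z up. Nothing of it stands in front of the face; the palettes behind reach 83 mm high.
- tray (a joint): how far the pull-out tray stands out of the clear acrylic drawer unit (fixed; 190 deep, 280 wide, 62 tall), m: 0 = fully home; starts 0.143 to 0.150 (the most), both bays then clear of the unit. Slides with about 1.5 N. Push its front in the middle: a brass lip there, 80 wide, 50 to 55 above the table, stands 10 out from the panel.
- tray_long (a point): centre of the floor of the tray's wide bay (right as the robot sees it, -y side), for long cases: 136 deep (x) x 142 wide (y). Moves with the tray; x points into the unit, the way the tray closes. Floor 10 above the table, clear walls 4 thick, 18 above the floor; clear front panel 55 above the table, its outside 73 to -x of here; its middle (the lip) 58 to +y.
- tray_short (a point): centre of the floor of the narrow bay (left, +y side), for short cases: 136 deep (x) x 112 wide (y); otherwise as tray_long.
- catch (a joint): angle of the brass swivel catch, rad: starts 0 to 0.3 = parked, its nose out past the unit's right side; grows turning clockwise seen from above; 1.57 = nose straight forward (-x of the bays), hooked down in front of the tray's front panel; stop at 1.6. Turns with about 0.04 N m and stays where left.
- catch_grip (a point): on the catch's vertical pivot, in its upright finger tab (24 long, 8 thick, 14 tall, top 83 above the table), on the right front corner of the unit's top. The tab runs along this frame's y (arm and nose point to -y and turn with it).
- compact: bystander, leave alone: round gold compact with its mirror lid open, 66 across, 70 tall, standing on top of the drawer unit; sizes in mm, origin under its centre
- brush: bystander, leave alone: black make-up brush with a wooden handle, 170 long, 20 thick, lying on top of the unit; sizes in mm, origin under its centre
- cologne: bystander, leave alone: amber glass cologne bottle, 52 x 32 x 102 tall, on top of the unit towards the back; sizes in mm, origin under its centre
- tin: bystander, leave alone: round aluminium lip-balm tin, 38 across, 18 tall, among the slide cases; sizes in mm, origin under its centre
- polish: bystander, leave alone: nail-polish bottle, 28 across, 66 tall, beyond the slide cases; sizes in mm, origin under its centre
- jar: bystander, leave alone: white cream jar with a wooden lid, 62 across, 48 tall, beyond the slide cases; sizes in mm, origin under its centre
Not all that is in view belongs to the job. Leave any blue look-alike of the short2 alone. Leave any orange look-alike of the long2 alone.

How it is judged:
On the way, in this order (a step that is already met when the one before it is completed fails the run):
1. a first end drawer is pressed home against the bent bracket (((contact force between long1_a and bracket above 1 N and value of joint long1_a below 0.002 m) or (contact force between long1_b and bracket above 1 N and value of joint long1_b below 0.002 m) or (contact force between long2_a and bracket above 1 N and value of joint long2_a below 0.002 m) or (contact force between long2_b and bracket above 1 N and value of joint long2_b below 0.002 m) or (contact force between short1_a and bracket above 1 N and value of joint short1_a below 0.002 m) or (contact force between short1_b and bracket above 1 N and value of joint short1_b below 0.002 m) or (contact force between short2_a and bracket above 1 N and value of joint short2_a below 0.002 m) or (contact force between short2_b and bracket above 1 N and value of joint short2_b below 0.002 m))), for 0.05 s.
2. a case has been turned and its second drawer is pressed home against the bracket (((contact force between long1_a and bracket above 1 N and value of joint each of long1_a, long1_b below 0.002 m) or (contact force between long1_b and bracket above 1 N and value of joint each of long1_a, long1_b below 0.002 m) or (contact force between long2_a and bracket above 1 N and value of joint each of long2_a, long2_b below 0.002 m) or (contact force between long2_b and bracket above 1 N and value of joint each of long2_a, long2_b below 0.002 m) or (contact force between short1_a and bracket above 1 N and value of joint each of short1_a, short1_b below 0.002 m) or (contact force between short1_b and bracket above 1 N and value of joint each of short1_a, short1_b below 0.002 m) or (contact force between short2_a and bracket above 1 N and value of joint each of short2_a, short2_b below 0.002 m) or (contact force between short2_b and bracket above 1 N and value of joint each of short2_a, short2_b below 0.002 m))), for 0.05 s.
3. all cases lie closed in the bays of their length, the gripper off them, the tray still pulled out (value of joint each of long1_a, long1_b, long2_a, long2_b, short1_a, short1_b, short2_a, short2_b below 0.002 m and x of long1 in the frame of tray_long between -0.06 and 0.06 m and y of long1 in the frame of tray_long between -0.02 and 0.02 m and z of long1 in the frame of tray_long between 0.006 and 0.018 m and angle between the x axis of each of long1, long2 and the y axis of tray_long, either way round below 0.26 rad and x of long2 in the frame of tray_long between -0.06 and 0.06 m and y of long2 in the frame of tray_long between -0.02 and 0.02 m and z of long2 in the frame of tray_long between 0.006 and 0.018 m and x of short1 in the frame of tray_short between -0.06 and 0.06 m and y of short1 in the frame of tray_short between -0.02 and 0.02 m and z of short1 in the frame of tray_short between 0.006 and 0.018 m and angle between the x axis of each of short1, short2 and the y axis of tray_short, either way round below 0.26 rad and x of short2 in the frame of tray_short between -0.06 and 0.06 m and y of short2 in the frame of tray_short between -0.02 and 0.02 m and z of short2 in the frame of tray_short between 0.006 and 0.018 m and value of joint tray above 0.1 m and contact force between the fingers and anything else below 0.5 N), for 0.2 s.
4. the tray is fully home, the catch not yet across (value of joint tray below 0.004 m and value of joint catch below 0.5 rad), for 0.2 s.
5. the catch is turned square across the tray's front (value of joint tray below 0.004 m and value of joint catch above 1.35 rad), for 0.2 s.
At the end, for the whole second after the job is handed in: every slide case present has both drawers home (within 2 mm) and lies flat and at rest in the bay of its length, crosswise within 15 degrees; the tray is home within 4 mm; the catch is turned to at least 1.35 rad (all of step 5 and value of joint each of long1_a, long1_b, long2_a, long2_b, short1_a, short1_b, short2_a, short2_b below 0.002 m and x of long1 in the frame of tray_long between -0.06 and 0.06 m and y of long1 in the frame of tray_long between -0.02 and 0.02 m and z of long1 in the frame of tray_long between 0.006 and 0.018 m and angle between the x axis of each of long1, long2 and the y axis of tray_long, either way round below 0.26 rad and x of long2 in the frame of tray_long between -0.06 and 0.06 m and y of long2 in the frame of tray_long between -0.02 and 0.02 m and z of long2 in the frame of tray_long between 0.006 and 0.018 m and x of short1 in the frame of tray_short between -0.06 and 0.06 m and y of short1 in the frame of tray_short between -0.02 and 0.02 m and z of short1 in the frame of tray_short between 0.006 and 0.018 m and angle between the x axis of each of short1, short2 and the y axis of tray_short, either way round below 0.26 rad and x of short2 in the frame of tray_short between -0.06 and 0.06 m and y of short2 in the frame of tray_short between -0.02 and 0.02 m and z of short2 in the frame of tray_short between 0.006 and 0.018 m and linear speed of each of long1, long2, short1, short2 below 0.02 m/s); the robot touches nothing.
It fails at once if a bystander (compact, brush, cologne, tin, polish or jar) is pushed more than 5 cm (distance of any of compact, brush, cologne, tin, polish, jar from where it was at the start of the episode above 0.05 m).
It fails at once if an upright bystander is knocked over (angle between any of compact, cologne, tin, polish, jar's own z axis and vertical above 0.6 rad).
It fails at once if a drawer is pushed with the fingers (contact force between the fingers and long1_a above 3 N or contact force between the fingers and long1_b above 3 N or contact force between the fingers and long2_a above 3 N or contact force between the fingers and long2_b above 3 N or contact force between the fingers and short1_a above 3 N or contact force between the fingers and short1_b above 3 N or contact force between the fingers and short2_a above 3 N or contact force between the fingers and short2_b above 3 N).
Of long1, long2, short1, short2 only 3 to 4 are there at a start; the rules pass over those that are not, and their reading is None.
At some moment in a run one of long1, long2, short1, short2 may be knocked a few centimetres aside while the robot is not near it.
Once in a run the grip may slacken for a moment while it holds something.
It also fails if it takes over 210 s, if anything falls off the work surface, if the arm or the gripper's body presses on something with over 40 N, if the wrist force passes 120 N, or if a joint passes its speed limit or range.

ROBOT

A 7-joint arm with a two-finger parallel gripper is mounted at the origin on the work surface. World frame = base frame: x ahead of the robot, y to its left, z up, the work surface at z = 0. Lengths are in m, angles in rad, forces in N, time in s.
With the tool pointing down it reaches from about 0.4 to 0.9 m from the base axis. Payload 5.5 kg.
Tool frame: the origin (TCP) lies between the finger pads; the fingertips stand 25 mm ahead of it and the grasp point (between the pads) lies 6 mm ahead of it (r.tip_reach is the distance from the TCP to the fingertips, in m); z points along the fingers, y is the line along which they close (so a half turn about z gives the same grasp; the last joint's range is limited). The gripper opens to 92 mm and grips with 3 to 60 N. Pads are 19 mm wide; open, the fingers measure 130 mm over their backs; the gripper's body (75 mm by 190 mm) begins 47 mm behind the grasp point.
Start: joints at [-0.902, 0.501, -0.427, 1.55, 0.221, 1.138, -0.21], TCP at [0.257, 0.597, 0.252] pointing down, gripper open.
Joint ranges: [-2.88, 2.88], [-0.31, 2.03], [-1.54, 1.56], [0.2, 2.42], [-1.41, 4.55], [0.19, 2.02], [-2.57, 2.57]. Speed limits (rad/s): [2.57, 2.57, 3.14, 3.14, 3.14, 3.14, 3.14].

INTERFACE

Orientations are given as a unit quaternion [w, x, y, z].
In Python, from rig import r, cams, workorder gives the robot as it stands. The module is installed in compiled form; this text tells all that it offers.
- The arm moves only by the shell command python3 -m crank 'ROWS' [FORCE]. ROWS is JSON, a list of rows, each a list of 3 entries, a list of its own where there are three numbers: the turn, a rotation vector about the tool's x, y, z in degrees, then the shift along the tool's x, y, z in cm, then the opening, from -1 (shut) to 1 (fully open). A call has 1 to 5 rows; each row is the pose to reach, as a shift and turn from the pose commanded when the call began, along the tool's axes at that moment; what a row does not reach only later rows make up. A row lasts 1/12 s, in which the tool goes at most 41.7 mm and 7.16 degrees, less where a joint would pass 70% of its speed; a pose out of reach is approached as far as the arm can. A call with a gripper value outside its range is refused whole. The fingers move at their own pace and stop on an object; FORCE is the grip in N (left out, the last holds). Time passes only in rows, so rows that repeat a pose let the fingers close. It gives the time, the measured TCP pose, the force, the opening and the grip force at its end, in the units of the state.
- r.state(): the state, without advancing time (a new reading comes with each control period).
- cams.read_camera(name): name is "side" or "top" or "wrist"; returns a dict with "img" (480x640x3 uint8, red, green, blue), "depth" (480x640 float32, m along the optical axis (not along the pixel's ray), 0 where there is no reading), "mtx" (3x3 intrinsics, pixels), "extrinsics" (4x4, takes a point from world to camera coordinates). Camera axes: x right, y down, z forward; pixel columns grow to the right and rows downward; lengths in m; the calibration is good to about 2 mm. A picture is of the moment at which its call begins.
- workorder.close_job(): hands the job in; it is judged then, once.
The state is a dict: "time": time; "q": joint angles; "qd": joint speeds; "effort": joint torques, N m; "tool_pos": TCP position; "ee_rot": TCP orientation; "ft_force": force on the tool from outside, world axes, zero at the start; "wrist_torque": the same for the moment, N m; "width": finger opening in m; "grip_force": force on a finger pad.
Only numpy, scipy, OpenCV 4.12 (cv2) and the standard library are available. Lean on these libraries where they do the work, as an engineer would, in place of code of your own. Each camera call takes 0.05 s, during which the arm holds its last target. There are 200 camera calls.

## Working session

There is one attempt and no reset: what is moved stays moved. The work goes in short steps, Python scripts to look and compute and a shell command to move; the robot and the scene stay as the last step left them, time stands still between calls to the robot, and variables do not carry over. Pictures are saved under pics/ and viewed, at most 14 in all, crops included, and the job is handed in when it is done.

```bash
mkdir -p pics
cat > h.py <<'E'
import numpy as np, cv2
from rig import r, cams, workorder
from scipy.spatial.transform import Rotation as R
def shot(n,f=None):
    c=cams.read_camera(n)
    if f: cv2.imwrite(f'pics/{f}.png',c['img'][:,:,::-1])
    return c
def cloud(c):
    d=c['depth'];v,u=np.mgrid[:480,:640];K=c['mtx']
    p=np.stack([(u-K[0,2])/K[0,0]*d,(v-K[1,2])/K[1,1]*d,d],-1)
    E=c['extrinsics'];return (p-E[:3,3])@E[:3,:3]
def ray(c,u,v,z):
    E=c['extrinsics'];o=-E[:3,:3].T@E[:3,3]
    d=E[:3,:3].T@np.linalg.inv(c['mtx'])@np.array([u,v,1.]);return o+d*(z-o[2])/d[2]
def st():
    s=r.state();q=s['ee_rot'];M=R.from_quat([q[1],q[2],q[3],q[0]])
    return s,np.array(s['tool_pos']),M
def go(p,yaw=None):
    """print shift cm in tool axes & turn to reach TCP p, tool y-axis along world yaw deg, pointing down"""
    s,t,M=st()
    print('t',s['time'],'tcp',t.round(4),'shift cm',(M.inv().apply(np.array(p)-t)*100).round(2),end=' ')
    if yaw is not None:
        best=None
        for k in(0,180):
            a=np.radians(yaw+k);y=np.array([np.cos(a),np.sin(a),0]);z=np.array([0,0,-1.]);x=np.cross(y,z)
            rv=(M.inv()*R.from_matrix(np.stack([x,y,z],1))).as_rotvec(degrees=True)
            print('turn',rv.round(1),end=' ')
    print()
E
python3 - <<'E'
from h import *
for n in('top','side','wrist'):
    c=shot(n,n+'0');E=c['extrinsics'];print(n,(-E[:3,:3].T@E[:3,3]).round(3),E[2,:3].round(2))
    np.savez(f'{n}0.npz',**c)
s,t,M=st();print(s['time'],t,M.as_matrix().round(3),s['width'],s['ft_force'])
E
```

```text
top [ 0.367 -0.021  1.069] [ 0.17 -0.04 -0.98]
side [ 0.274 -0.895  0.932] [ 0.23  0.69 -0.68]
wrist [0.196 0.623 0.384] [ 0.23 -0.1  -0.97]
0.15 [0.25641185 0.59674528 0.25091747] [[-0.919  0.395 -0.001]
 [ 0.395  0.919 -0.001]
 [ 0.    -0.002 -1.   ]] 0.09144784002195512 [-0.42669951  0.53294197  0.34356578]
```

View pics/top0.png

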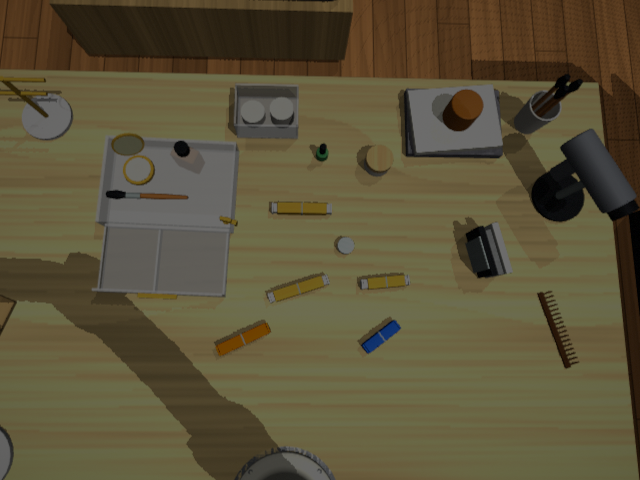

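View pics/side0.png

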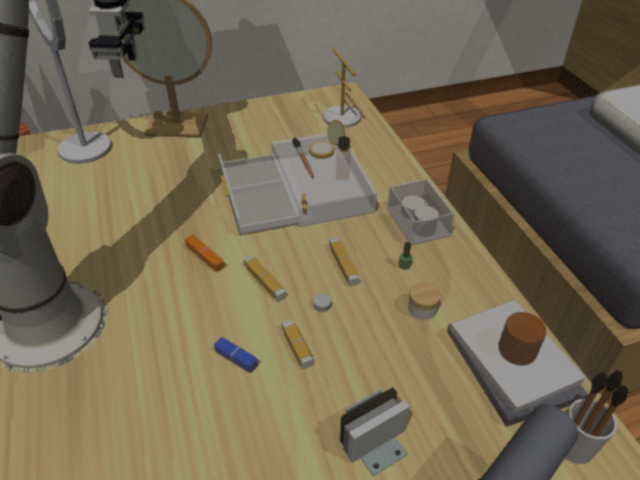

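```bash
cat >> h.py <<'E'
def cases(c):
    hsv=cv2.cvtColor(c['img'],cv2.COLOR_RGB2HSV);P=cloud(c)
    return hsv,P
E
python3 - <<'E'
from h import *
c=dict(np.load('top0.npz'));hsv,P=cases(c);print(c['mtx'].round(1))
for (v,u) in [(208,301),(288,298),(282,385),(338,243),(336,381),(300,450)]: print(u,v,hsv[v,u],P[v,u].round(3))
Z=P[...,2]; m=((Z>0.012)&(Z<0.035)).astype(np.uint8)
n,l,s,ce=cv2.connectedComponentsWithStats(m)
for i in range(1,n):
    if 100<s[i,4]<3000:
        q=P[l==i]; rc=cv2.minAreaRect((q[:,:2]*1000).astype(np.float32)); print(ce[i].round(0),s[i,4],'z',np.median(q[:,2]).round(4),np.round(rc[0],1),np.round(rc[1],1),round(rc[2],1))
b=P[225:285,455:520].reshape(-1,3);b=b[b[:,2]>0.03]
for lo in(0.03,0.06,0.075,0.083,0.09):
    q=b[(b[:,2]>lo)]; rc=cv2.minAreaRect((q[:,:2]*1000).astype(np.float32));print(lo,len(q),rc,q[:,2].max())
# tray / unit
big=cv2.resize(np.vstack([np.hstack([c['img'][120:310,85:245]])]),None,fx=3,fy=3,interpolation=cv2.INTER_CUBIC)
cv2.imwrite('pics/traycrop.png',np.clip(big[:,:,::-1]*1.6,0,255).astype(np.uint8))
a=np.hstack([cv2.resize(c['img'][190:230,260:340],None,fx=5,fy=5),cv2.resize(c['img'][270:310,255:335],None,fx=5,fy=5)])
b2=np.hstack([cv2.resize(c['img'][262:302,345:425],None,fx=5,fy=5),cv2.resize(c['img'][225:285,450:530],None,fx=5,fy=5)[:200]])
b3=cv2.resize(c['img'][220:290,440:530],None,fx=3,fy=3)
cv2.imwrite('pics/crop1.png',np.clip(np.vstack([a,b2])[:,:,::-1]*1.6,0,255).astype(np.uint8))
E
```

```text
[[485.7   0.  315.3]
 [  0.  485.7 240. ]
 [  0.    0.    1. ]]
301 208 [24 85 99] [ 0.621 -0.029  0.021]
298 288 [28 40 95] [ 0.444 -0.024  0.026]
385 282 [ 23 143 107] [ 0.458 -0.213  0.021]
243 338 [16 80 99] [0.338 0.091 0.021]
381 336 [105  56 101] [ 0.343 -0.202  0.021]
450 300 [ 31  78 108] [ 0.422 -0.361 -0.002]
[444. 143.] 865 z 0.0238 [ 827.8 -379.7] [163.1 220.7] 0.1
[498. 105.] 111 z 0.0242 [ 863.2 -486.6] [91.1 10.6] 5.6
[263.  97.] 292 z 0.0231 [877.6  65.9] [ 63.4 146. ] 28.2
[253. 113.] 359 z 0.0331 [839.7  82.9] [53.9 52.1] 1.3
[522. 125.] 127 z 0.0237 [ 826.4 -544.3] [57.5 22.5] 43.3
[ 44. 128.] 135 z 0.013 [799.4 552.5] [62.7 41. ] 70.5
[267. 134.] 242 z 0.0238 [790.7  50.5] [137.5   4.6] 89.9
[235. 183.] 109 z 0.0226 [675.7 117.2] [  1.3 161.9] 87.9
[302. 208.] 662 z 0.0225 [620.7 -30.2] [131.3  24.8] 89.8
[158. 249.] 1196 z 0.026 [503.3 260.2] [279.7 157.6] 89.7
[473. 255.] 192 z 0.0236 [ 519.2 -410.2] [104.5  13.3] 16.7
[346. 245.] 219 z 0.017 [ 539.  -128.1] [35.5 35.4] 71.6
[298. 289.] 692 z 0.0226 [443.1 -24.8] [ 24.4 134.6] 18.0
[385. 282.] 536 z 0.0223 [ 45
[... 213 characters left out ...]
252 z 0.0137 [111.1 560.2] [89.7 20.3] 6.4
[285. 472.] 603 z 0.0156 [74.6 -1.8] [138.2  34.5] 89.5
0.03 1625 ((474.69586181640625, -232.4351806640625), (109.3774642944336, 462.0632019042969), 13.582108497619629) 1.06931151365306
0.06 1329 ((474.6970520019531, -232.42698669433594), (109.30362701416016, 462.0666198730469), 13.592025756835938) 1.06931151365306
0.075 1034 ((474.6980895996094, -232.4189453125), (109.23255920410156, 462.0699462890625), 13.601572036743164) 1.06931151365306
0.083 145 ((427.6568908691406, -252.6455841064453), (100.8229751586914, 468.6115417480469), 26.73301887512207) 1.06931151365306
0.09 18 ((367.2813720703125, -20.707536697387695), (0.0, 0.0), 0.0) 1.06931151365306
```

View pics/crop1.png

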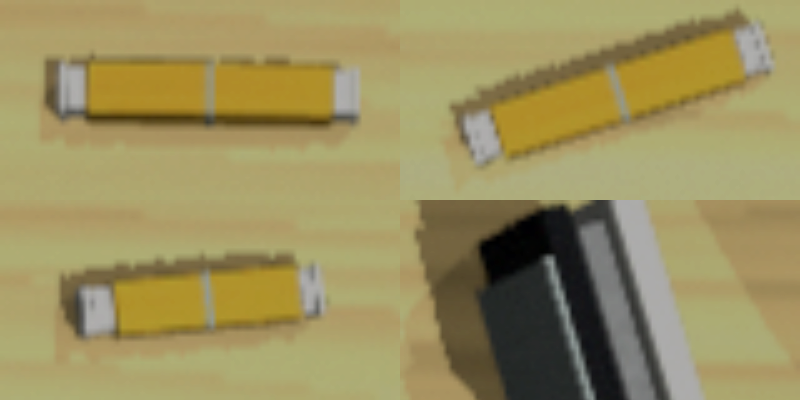

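View pics/traycrop.png

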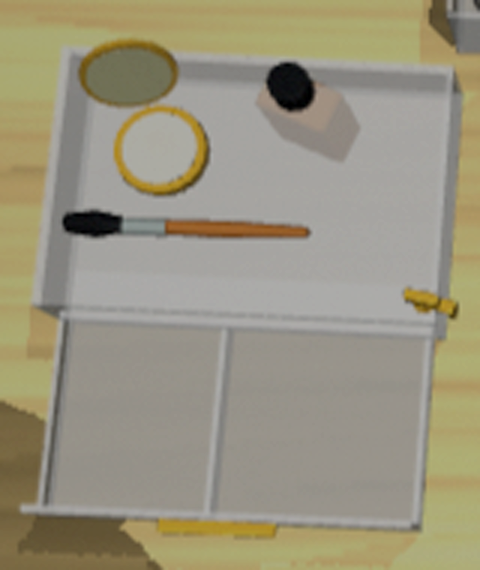

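Gold targets: long (301,208), long (298,288), short (385,282) in top view. Look-alikes are the orange (243,338) and blue (381,336) ones. The crop confirms all three are gold with white ends out. The bracket face is the dark grey plate around (480–490, 237–275), facing +y. The tray lies at lower left, wide bay right of the divider, and the catch is parked at about (229,220).

Run:
```python
from h import *
c=dict(np.load('top0.npz'));P=cloud(c);Z=P[...,2];g=c['img'].mean(2)
print('bracket rows: first px with z>.078')
pts=[]
for v in range(228,282,3):
    us=[u for u in range(455,515) if 0.079<Z[v,u]<0.095]
    if us: u=us[0];print(v,u,P[v,u].round(3),us[-1]); pts.append(P[v,u])
print('face pts');b=P[225:285,455:500].reshape(-1,3);
for lo in(.01,.03,.05,.07):
    q=b[(b[:,2]>lo)&(b[:,2]<lo+.02)]
    if len(q)>8:
        rc=cv2.fitLine((q[:,:2]*1000).astype(np.float32),cv2.DIST_HUBER,0,.01,.01).ravel();print(lo,len(q),rc.round(3),q[:,0].min(),q[:,0].max())
# tray corners rays
for name,u,v,z in [('unit FL top',85+38/3,120+305/3,.062),('unit FR top',85+440/3,120+335/3,.062),('panel L',85+22/3,120+510/3,.055),('panel R',85+420/3,120+527/3,.055),('divider front',85+208/3,120+513/3,.028),('divider back',85+226/3,120+328/3,.028),('R wall front',85+415/3,120+522/3,.028),('R wall back',85+432/3,120+335/3,.028),('lip L',85+158/3,120+534/3,.055),('lip R',85+276/3,120+534/3,.055),('catch L',85+404/3,120+295/3,.083),('catch R',85+440/3,120+303/3,.083),('nose',85+457/3,120+310/3,.07),('unit BL',85+65/3,120+48/3,.062),('unit BR',85+455/3,120+68/3,.062)]:
    print(name,ray(c,u,v,z).round(3),P[int(v),int(u)].round(3))
hsv=cv2.cvtColor(c['img'],cv2.COLOR_RGB2HSV)
big=cv2.resize(c['img'][215:290,445:525],None,fx=7,fy=7,interpolation=cv2.INTER_CUBIC)
b2=cv2.resize(dict(np.load('side0.npz'))['img'][380:480,320:420],None,fx=5,fy=5)
o=np.zeros((525,1060,3),np.uint8);o[:,:560]=big;o[:500,560:]=b2
cv2.imwrite('pics/brk.png',cv2.resize(np.clip(o[:,:,::-1]*1.6,0,255).astype(np.uint8),(800,396)))
```

```text
bracket rows: first px with z>.078
228 480 [ 0.569 -0.406  0.08 ] 499
231 479 [ 0.562 -0.402  0.082] 500
234 479 [ 0.555 -0.402  0.082] 501
237 479 [ 0.549 -0.401  0.083] 502
240 479 [ 0.543 -0.401  0.082] 503
243 480 [ 0.536 -0.403  0.082] 503
246 481 [ 0.53  -0.405  0.081] 504
249 482 [ 0.524 -0.407  0.081] 505
252 483 [ 0.517 -0.407  0.085] 506
255 483 [ 0.511 -0.408  0.081] 507
258 484 [ 0.505 -0.41   0.081] 508
261 485 [ 0.498 -0.412  0.082] 509
264 486 [ 0.492 -0.413  0.082] 510
267 487 [ 0.486 -0.415  0.082] 511
270 491 [ 0.48  -0.423  0.081] 512
273 492 [ 0.474 -0.425  0.08 ] 508
face pts
0.01 173 [ 9.74000e-01  2.27000e-01  5.16075e+02 -4.08958e+02] 0.47036252938872924 0.5708395767907011
0.03 185 [ 9.76000e-01  2.16000e-01  5.16837e+02 -4.08753e+02] 0.4700391426731446 0.5779079422598469
0.05 210 [ 9.83000e-01  1.85000e-01  5.22067e+02 -4.08260e+02] 0.46992441988500955 0.5782219937678238
0.07 901 [ 1.00000e+00  1.70000e-02  5.20643e+02 -4.25556e+02] 0.4699135372890941 0.5766494636766882
unit FL top [0.576 0.395 0.062] [0.578 0.397 0.06 ]
unit FR top [0.558 0.116 0.062] [0.566 0.123 0.027]
panel L [0.435 0.397 0.055] [0.435 0.397 0.056]
panel R [0.425 0.127 0.055] [0.429 0.133 0.009]
divider front [0.435 0.279 0.028] [0.434 0.273 0.053]
divider back [0.568 0.274 0.028] [0.569 0.276 0.026]
R wall front [0.43  0.134 0.028] [0.43  0.134 0.03 ]
R wall back [0.565 0.127 0.028] [0.567 0.128 0.02 ]
lip L [0.419 0.304 0.055] [ 0.422  0.323 -0.   ]
lip R [0.419 0.224 0.055] [0.422 0.237 0.003]
catch L [0.582 0.139 0.083] [0.587 0.144 0.061]
catch R [0.577 0.114 0.083] [0.579 0.117 0.072]
nose [0.574 0.104 0.07 ] [0.579 0.107 0.05 ]
unit BL [0.764 0.39  0.062] [0.763 0.391 0.065]
unit BR [0.755 0.112 0.062] [0.779 0.122 0.002]
```

View pics/brk.png

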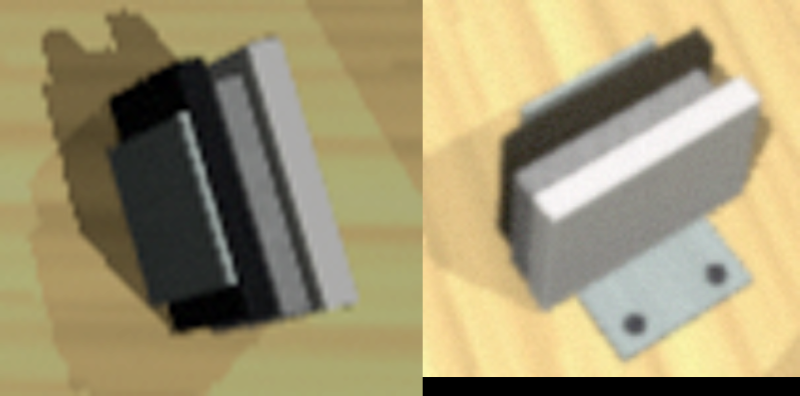

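The bracket's grey plate is at left, with its top edge from (480,236) to (489,269). The black and white slabs behind it are palettes.

Run:
```python
from h import *
c=dict(np.load('top0.npz'));P=cloud(c)
m=np.zeros((480,640),np.uint8);pg=np.array([[445+x/5.283,215+y/5.283] for x,y in[(114,152),(180,118),(228,285),(155,300)]]).astype(np.int32)
cv2.fillPoly(m,[pg],1);q=P[m>0]
A=np.c_[q[:,0],q[:,2],np.ones(len(q))]
for _ in range(5):
    k=np.linalg.lstsq(A,q[:,1],rcond=None)[0];e=q[:,1]-A@k;ok=abs(e)<.004;A,q=A[ok],q[ok]
print(len(q),'y=%.3f x+%.3f z+%.4f'%tuple(k),e.std(),'yaw',np.degrees(np.arctan(k[0])),'x range',q[:,0].min(),q[:,0].max(),q[:,2].min(),q[:,2].max())
go([.4585,-.2134,.20],5.6)
```

```text
481 y=0.237 x+-0.000 z+-0.5305 0.0008204752783704974 yaw 13.33878255862047 x range 0.48304657373675064 0.5497985936071209 -0.001864229039379773 0.086471158669958
t 0.15 tcp [0.2564 0.5967 0.2509] shift cm [-50.55 -66.45   5.19] turn [-0.1  0.  61.2] turn [-0.000e+00 -1.000e-01 -1.188e+02]
```

```bash
for i in 1; do
python3 -m crank '[[[0,0,0],[-2.5,-3.3,0],1],[[0,0,0],[-5,-6.6,0],1],[[0,0,0],[-7.5,-9.9,0],1],[[0,0,0],[-10,-13.2,0],1],[[0,0,0],[-12.5,-16.5,0],1]]'
python3 -m crank '[[[0,0,0],[-2.5,-3.3,0],1],[[0,0,0],[-5,-6.6,0],1],[[0,0,0],[-7.5,-9.9,0],1],[[0,0,0],[-10,-13.2,0],1],[[0,0,0],[-12.5,-16.5,0],1]]'
python3 -m crank '[[[0,0,0],[-2.5,-3.3,0],1],[[0,0,0],[-5,-6.6,0],1],[[0,0,0],[-7.5,-9.9,0],1],[[0,0,0],[-10,-13.2,0],1],[[0,0,0],[-12.5,-16.5,0],1]]'
python3 -m crank '[[[0,0,0],[-2.5,-3.3,0],1],[[0,0,0],[-5,-6.6,0],1],[[0,0,0],[-7.5,-9.9,0],1],[[0,0,0],[-10,-13.2,0],1],[[0,0,0],[-12.5,-16.5,0],1]]'
python3 -m crank '[[[0,0,7],[0,0,0],1],[[0,0,14],[0,0,0],1],[[0,0,21],[0,0,0],1],[[0,0,28],[0,0,0],1],[[0,0,35],[0,0,0],1]]'
done
python3 - <<'E'
from h import *
go([.4585,-.2134,.20],5.6);print(np.array(r.state()['q']).round(2))
E
```

```text
time: 0.57
tool_pos: [0.3063, 0.3942, 0.2513]
ee_rot: [-0.0, 0.201, 0.98, -0.0]
ft_force: [1.7, 0.1, -0.2]
width: 0.0918
grip_force: 0.0
time: 0.98
tool_pos: [0.3559, 0.1933, 0.2518]
ee_rot: [0.0, 0.201, 0.979, 0.0]
ft_force: [0.8, 0.8, 0.3]
width: 0.0917
grip_force: 0.0
time: 1.4
tool_pos: [0.4056, -0.0076, 0.2519]
ee_rot: [0.0, 0.201, 0.98, 0.0]
ft_force: [1.0, 1.0, -0.1]
width: 0.0919
grip_force: 0.0
time: 1.82
tool_pos: [0.4554, -0.2085, 0.2517]
ee_rot: [0.0, 0.201, 0.98, -0.0]
ft_force: [1.5, 0.3, 0.5]
width: 0.092
grip_force: 0.0
time: 2.23
tool_pos: [0.4552, -0.2065, 0.2514]
ee_rot: [-0.0, 0.489, 0.872, -0.0]
ft_force: [-0.2, -0.3, -0.6]
width: 0.0919
grip_force: 0.0
t 2.2333 tcp [ 0.4552 -0.2065  0.2514] shift cm [-0.76 -0.07  5.14] turn [-0.  -0.  25.8] turn [   0.    -0.  -154.2] 
[ 0.15  0.2   0.26  1.94 -0.06  1.01  0.98]
```

```bash
cat >> h.py <<'E'
def case(c,x,y,rad=.09,zlo=.014,zhi=.032):
    """sleeve centre, yaw (deg) of tool y for grasp, size, and overall rect"""
    P=cloud(c);d=c['depth'];hsv=cv2.cvtColor(c['img'],cv2.COLOR_RGB2HSV)
    m=(d>0)&(P[...,2]>zlo)&(P[...,2]<zhi)&(np.hypot(P[...,0]-x,P[...,1]-y)<rad)
    g=m&(hsv[...,0]>10)&(hsv[...,0]<40)&(hsv[...,1]>90)
    out=[]
    for k in(g,m):
        k=k.astype(np.uint8)
        n,l,s,_=cv2.connectedComponentsWithStats(cv2.morphologyEx(k,cv2.MORPH_CLOSE,np.ones((5,5))))
        if n<2: out.append(None);continue
        i=1+s[1:,4].argmax();q=P[(l==i)&(k>0)]
        (cx,cy),(w,h),a=cv2.minAreaRect((q[:,:2]*1000).astype(np.float32))
        if w>h: a+=90;w,h=h,w
        a=(a+90)%180-90
        out.append((round(cx/1000,4),round(cy/1000,4),round(a,1),round(w,1),round(h,1),round(float(np.median(q[:,2])),4)))
    print('sleeve x,y,yaw,w,l,z',out[0],'\n all',out[1]);return out
E
python3 -m crank '[[[0,0,7],[-0.8,0,1],1],[[0,0,14],[-0.8,0,2],1],[[0,0,21],[-0.8,0,3],1],[[0,0,26],[-0.8,0,3],1],[[0,0,26],[-0.8,0,3],1]]'
python3 - <<'E'
from h import *
c=shot('wrist','w1');o=case(c,.4585,-.2134)
case(dict(np.load('top0.npz')),.4585,-.2134)
go([o[0][0],o[0][1],.033],o[0][2]);print(np.array(r.state()['q']).round(2))
E
```

```text
time: 2.65
tool_pos: [0.459, -0.213, 0.2208]
ee_rot: [-0.001, 0.672, 0.741, -0.0]
ft_force: [0.5, -0.6, -0.9]
width: 0.0919
grip_force: 0.0
sleeve x,y,yaw,w,l,z (0.4579, -0.2145, 6.1, 23.7, 81.4, 0.024) 
 all (0.4577, -0.213, 6.1, 23.7, 106.1, 0.0237)
sleeve x,y,yaw,w,l,z (0.4587, -0.2149, 5.6, 24.3, 81.9, 0.0226) 
 all (0.4585, -0.2134, 5.6, 24.3, 106.6, 0.0224)
t 2.7 tcp [ 0.4594 -0.2131  0.2213] shift cm [-0.13 -0.15 18.83] turn [-0.1 -0.  -0.2] turn [-0.000e+00  1.000e-01  1.798e+02] 
[ 0.11  0.26  0.32  1.96 -0.1   0.94  0.58]
```

View pics/w1.png

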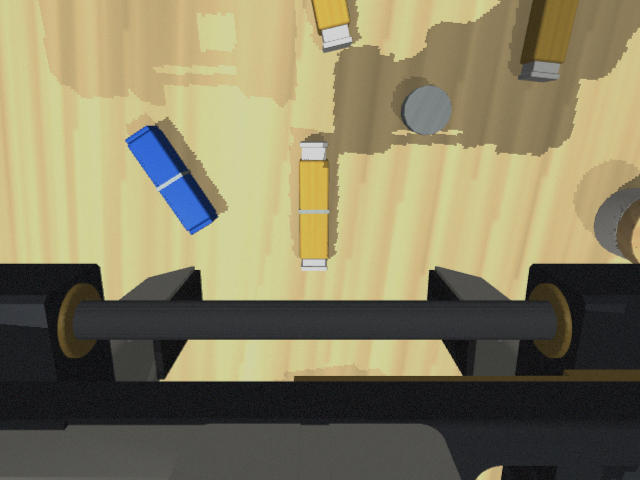

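The crop shows the gold short case centred at (313,210), with white ends at rows 150 and 265. The blue look-alike is at (170,180) and the tin at (427,110). Grasping the short.

```bash
python3 -m crank '[[[0,0,0],[-0.1,-0.15,4],0.3],[[0,0,0],[-0.1,-0.15,8],0.3],[[0,0,0],[-0.1,-0.15,12],0.3],[[0,0,0],[-0.1,-0.15,15.5],0.3],[[0,0,0],[-0.1,-0.15,18.8],0.3]]' 30 | tail -5
python3 -m crank '[[[0,0,0],[0,0,0],-0.5],[[0,0,0],[0,0,0],-1],[[0,0,0],[0,0,0],-1],[[0,0,0],[0,0,0],-1],[[0,0,0],[0,0,0],-1]]' 30
python3 -m crank '[[[0,0,0],[0,0,-1],-1],[[0,0,0],[0,0,-2],-1],[[0,0,0],[0,0,-3],-1],[[0,0,0],[0,0,-4],-1],[[0,0,0],[0,0,-4],-1]]' 30
python3 - <<'E'
from h import *
# press pose: case axis along bracket normal; front 41+4+13 from grasp
n=np.array([.2306,-.973,0]);f=np.array([.5165,-.408,0])
p=f-n*.085+[0,0,.073];go(p,13.3)
E
```

```text
tool_pos: [0.4583, -0.2142, 0.0322]
ee_rot: [0.0, 0.669, 0.743, 0.0]
ft_force: [0.8, 0.7, -0.7]
width: 0.0636
grip_force: 0.0
time: 3.53
tool_pos: [0.4602, -0.2152, 0.0362]
ee_rot: [0.002, 0.671, 0.742, 0.001]
ft_force: [-0.2, 0.7, 0.4]
width: 0.0309
grip_force: 0.0
time: 3.95
tool_pos: [0.4599, -0.2151, 0.0765]
ee_rot: [0.002, 0.671, 0.742, 0.001]
ft_force: [0.7, -0.5, -1.5]
width: 0.0232
grip_force: 30.0
t 3.95 tcp [ 0.4599 -0.2151  0.0765] shift cm [-11.33   2.57   0.38] turn [ 0.2  0.1 -7.5] turn [  0.2  -0.3 172.5]
```

```bash
python3 -m crank '[[[0,0,-3],[-3,0.6,0],-1],[[0,0,-6],[-6,1.3,0],-1],[[0.2,0.1,-7.5],[-9,2,0],-1],[[0.2,0.1,-7.5],[-11.3,2.6,0],-1],[[0.2,0.1,-7.5],[-11.3,2.6,0],-1]]' 30
python3 - <<'E'
from h import *
c=shot('side');s,t,M=st()
K=c['mtx'];E=c['extrinsics'];p=K@(E[:3,:3]@t+E[:3,3]);u,v=(p[:2]/p[2]).astype(int);print(u,v)
cr=c['img'][max(0,v-60):v+90,max(0,u-90):u+110];cv2.imwrite('pics/s2.png',np.clip(cv2.resize(cr,None,fx=4,fy=4,interpolation=cv2.INTER_CUBIC)[:,:,::-1]*1.5,0,255))
n=np.array([.2306,-.973,0]);f=np.array([.5165,-.408,0])
go(f-n*.085+[0,0,.073],13.3);print('dist to face',(f-t)@n,'lateral',(f-t)@[.973,.2306,0])
E
```

```text
time: 4.37
tool_pos: [0.4964, -0.331, 0.0747]
ee_rot: [0.001, 0.623, 0.782, -0.002]
ft_force: [-0.3, -1.2, -0.9]
width: 0.0235
grip_force: 30.0
335 366
t 4.4167 tcp [ 0.4955 -0.3279  0.074 ] shift cm [0.22 0.19 0.1 ] turn [-0.2  0.  -0.3] turn [1.000e-01 3.000e-01 1.797e+02] 
dist to face 0.0827809256353543 lateral 0.0019573841475349837[ WARN:0@1.951] global loadsave.cpp:1063 imwrite_ Unsupported depth image for selected encoder is fallbacked to CV_8U.
```

View pics/s2.png

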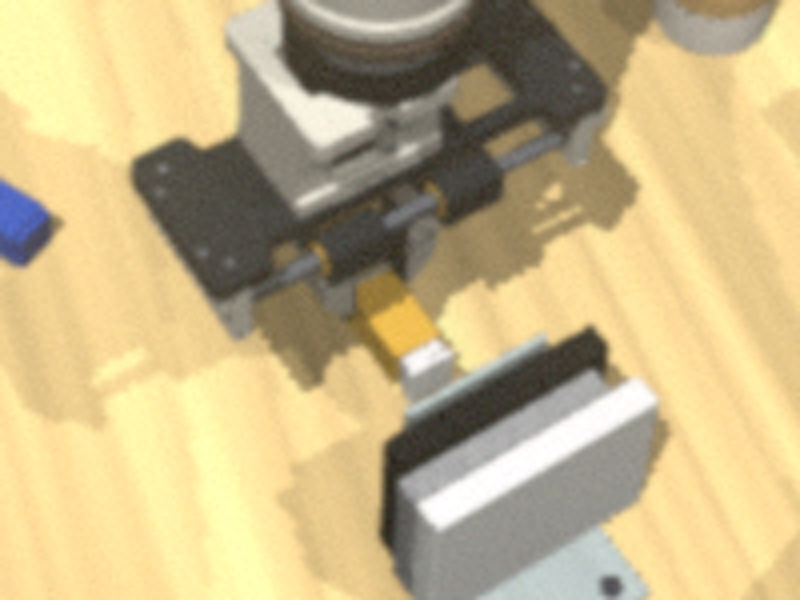

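The short case is held level (gold at (400,320)), with its white end facing the bracket plate. Pressing now.

```bash
python3 -m crank '[[[0,0,0],[-1,0,0],-1],[[0,0,0],[-2,0,0],-1],[[0,0,0],[-3,0,0],-1],[[0,0,0],[-3.2,0,0],-1],[[0,0,0],[-3.4,0,0],-1]]' 40 | grep -E 'pos|ft'
python3 -m crank '[[[0,0,0],[-0.1,0,0],-1],[[0,0,0],[-0.2,0,0],-1],[[0,0,0],[-0.3,0,0],-1],[[0,0,0],[-0.4,0,0],-1],[[0,0,0],[-0.4,0,0],-1]]' 40 | grep -E 'pos|ft|wid'
python3 - <<'E'
from h import *
n=np.array([.2306,-.973,0]);f=np.array([.5165,-.408,0]);s,t,M=st();print('dist to face',(f-t)@n,s['ft_force']@n)
E
```

```text
tool_pos: [0.503, -0.3575, 0.0735]
ft_force: [0.5, 1.5, 0.0]
tool_pos: [0.5039, -0.3608, 0.0734]
ft_force: [-1.6, 2.1, -1.0]
width: 0.023
dist to face 0.04881084412539675 -2.397210254821421
```

```bash
cat > f.py <<'E'
from h import *
n=np.array([.2306,-.973,0]);f=np.array([.5165,-.408,0]);s,t,M=st();print('dist to face',((f-t)@n).round(4),'push',-(s['ft_force']@n).round(1),'w',s['width'],'t',s['time'])
E
python3 -m crank '[[[0,0,0],[-0.1,0,0],-1],[[0,0,0],[-0.2,0,0],-1],[[0,0,0],[-0.2,0,0],-1]]' 40 >/dev/null; python3 f.py
python3 -m crank '[[[0,0,0],[-0.1,0,0],-1],[[0,0,0],[-0.2,0,0],-1],[[0,0,0],[-0.2,0,0],-1]]' 40 >/dev/null; python3 f.py
python3 -m crank '[[[0,0,0],[-0.1,0,0],-1],[[0,0,0],[-0.2,0,0],-1],[[0,0,0],[-0.2,0,0],-1]]' 40 >/dev/null; python3 f.py
```

```text
dist to face 0.0462 push 2.5 w 0.0229771881214337 t 5.5
dist to face 0.0457 push 6.2 w 0.022888503313937204 t 5.75
dist to face 0.0456 push 9.9 w 0.02291923188397509 t 6.0
```

```bash
python3 -m crank '[[[0,0,0],[2,0,0],-1],[[0,0,0],[4,0,0],-1],[[0,0,0],[5.5,0,0],-1],[[0,0,0],[5.5,0,0],-1]]' 40 >/dev/null; python3 f.py
python3 -m crank '[[[0,0,7],[0,0,0],-1],[[0,0,14],[0,0,0],-1],[[0,0,21],[0,0,0],-1],[[0,0,28],[0,0,0],-1],[[0,0,35],[0,0,0],-1]]' 40 |grep rot
python3 -m crank '[[[0,0,7],[0,0,0],-1],[[0,0,14],[0,0,0],-1],[[0,0,21],[0,0,0],-1],[[0,0,28],[0,0,0],-1],[[0,0,35],[0,0,0],-1]]' 40 |grep rot
python3 -m crank '[[[0,0,7],[0,0,0],-1],[[0,0,14],[0,0,0],-1],[[0,0,21],[0,0,0],-1],[[0,0,28],[0,0,0],-1],[[0,0,35],[0,0,0],-1]]' 40 |grep rot
python3 -m crank '[[[0,0,7],[0,0,0],-1],[[0,0,14],[0,0,0],-1],[[0,0,21],[0,0,0],-1],[[0,0,28],[0,0,0],-1],[[0,0,35],[0,0,0],-1]]' 40 |grep rot
python3 -m crank '[[[0,0,7],[0,0,0],-1],[[0,0,14],[0,0,0],-1],[[0,0,21],[0,0,0],-1],[[0,0,28],[0,0,0],-1],[[0,0,35],[0,0,0],-1]]' 40 |grep rot
python3 -m crank '[[[0,0,5],[0,0,0],-1],[[0,0,5],[0,0,0],-1],[[0,0,5],[0,0,0],-1]]' 40 |grep rot
python3 - <<'E'
from h import *
n=np.array([.2306,-.973,0]);f=np.array([.5165,-.408,0])
go(f-n*.065+[0,0,.073],13.3);print(np.array(r.state()['q']).round(2),r.state()['width'])
E
python3 f.py
```

```text
dist to face 0.0998 push 0.7 w 0.022985669945033874 t 6.3333
ee_rot: [0.0, 0.83, 0.558, -0.001]
ee_rot: [0.001, 0.959, 0.283, -0.001]
ee_rot: [0.001, 1.0, -0.018, -0.001]
ee_rot: [0.001, 0.948, -0.318, -0.0]
ee_rot: [0.001, 0.809, -0.588, -0.0]
ee_rot: [0.001, 0.785, -0.619, -0.001]
t 8.6667 tcp [ 0.4937 -0.3148  0.0741] shift cm [ 3.09 -0.07  0.11] turn [   0.     0.3 -179.9] turn [ 0.2 -0.   0.1] 
[-0.17  0.84  0.98  1.87 -0.87  0.94 -1.68] 0.023048655246895863
dist to face 0.0959 push 0.2 w 0.023048655246895863 t 8.6667
```

```bash
python3 -m crank '[[[0,0,0],[1,0,0],-1],[[0,0,0],[2,0,0],-1],[[0,0,0],[3,0,0],-1],[[0,0,0],[3.4,0,0],-1],[[0,0,0],[3.8,0,0],-1]]' 40 >/dev/null; python3 f.py
python3 -m crank '[[[0,0,0],[0.2,0,0],-1],[[0,0,0],[0.4,0,0],-1],[[0,0,0],[0.6,0,0],-1],[[0,0,0],[0.8,0,0],-1],[[0,0,0],[1.0,0,0],-1]]' 40 >/dev/null; python3 f.py
python3 -m crank '[[[0,0,0],[0.1,0,0],-1],[[0,0,0],[0.2,0,0],-1],[[0,0,0],[0.3,0,0],-1],[[0,0,0],[0.4,0,0],-1],[[0,0,0],[0.4,0,0],-1]]' 40 >/dev/null; python3 f.py
python3 -m crank '[[[0,0,0],[0.1,0,0],-1],[[0,0,0],[0.2,0,0],-1],[[0,0,0],[0.2,0,0],-1],[[0,0,0],[0.2,0,0],-1]]' 40 >/dev/null; python3 f.py
```

```text
dist to face 0.0576 push 1.0 w 0.022779813324248388 t 9.0833
dist to face 0.0504 push 3.5 w 0.023049504700176134 t 9.5
dist to face 0.0453 push 2.6 w 0.02283009550718383 t 9.9167
dist to face 0.0447 push 7.0 w 0.022637460970528447 t 10.25
```

```bash
python3 -m crank '[[[0,0,0],[-2,0,0],-1],[[0,0,0],[-4,0,0],-1],[[0,0,0],[-6,0,-2],-1],[[0,0,0],[-6,0,-4],-1],[[0,0,0],[-6,0,-6],-1]]' 40 >/dev/null
python3 -m crank '[[[0,0,-7],[0,0,0],-1],[[0,0,-14],[0,0,0],-1],[[0,0,-21],[0,0,0],-1],[[0,0,-28],[0,0,0],-1],[[0,0,-33],[0,0,0],-1]]' 40 >/dev/null
python3 -m crank '[[[0,0,-7],[0,0,0],-1],[[0,0,-14],[0,0,0],-1],[[0,0,-21],[0,0,0],-1],[[0,0,-28],[0,0,0],-1],[[0,0,-33],[0,0,0],-1]]' 40 >/dev/null
python3 -m crank '[[[0,0,-7],[0,0,0],-1],[[0,0,-14],[0,0,0],-1],[[0,0,-21],[0,0,0],-1],[[0,0,-28],[0,0,0],-1],[[0,0,-33],[0,0,0],-1]]' 40 >/dev/null
python3 -m crank '[[[0,0,-7],[0,0,0],-1],[[0,0,-14],[0,0,0],-1],[[0,0,-21],[0,0,0],-1],[[0,0,-28],[0,0,0],-1],[[0,0,-33],[0,0,0],-1]]' 40 >/dev/null
python3 -m crank '[[[0,0,-7],[0,0,0],-1],[[0,0,-14],[0,0,0],-1],[[0,0,-21],[0,0,0],-1],[[0,0,-28],[0,0,0],-1],[[0,0,-33],[0,0,0],-1]]' 40 | grep pos
python3 -m crank '[[[0,0,0],[4,0,0],-1],[[0,0,0],[8,0,0],-1],[[0,0,0],[12,0,0],-1],[[0,0,0],[16,0,0],-1],[[0,0,0],[20,0,0],-1]]' 40 | grep pos
python3 -m crank '[[[0,0,0],[4,0,0],-1],[[0,0,0],[8,0,0],-1],[[0,0,0],[12,0,0],-1],[[0,0,0],[16,0,0],-1],[[0,0,0],[20,0,0],-1]]' 40 | grep pos
python3 -m crank '[[[0,0,0],[4,0,0],-1],[[0,0,0],[8,0,0],-1],[[0,0,0],[12,0,0],-1],[[0,0,0],[16,0,0],-1],[[0,0,0],[20,0,0],-1]]' 40 | grep pos
python3 - <<'E'
from h import *
go([.487,.335,.12],-2.2);s,t,M=st();print(s['width'],np.array(s['q']).round(2))
for n in('top','side'):
    c=shot(n);P=cloud(c);hsv=cv2.cvtColor(c['img'],cv2.COLOR_RGB2HSV)
    m=(np.hypot(P[...,0]-t[0],P[...,1]-t[1])<.06)&(P[...,2]>t[2]-.06)&(P[...,2]<t[2]+.01)&(abs(hsv[...,0].astype(int)-25)<8)&(hsv[...,1]>90)
    q=P[m];print(n,len(q)); 
    if len(q): print((np.percentile(q,[2,50,98],axis=0)-t).round(4))
np.savez('side1.npz',**c)
cv2.imwrite('pics/tr3.png',cv2.resize(c['img'][80:280,180:420],None,fx=3,fy=3)[:,:,::-1])
E
```

```text
tool_pos: [0.4924, -0.3095, 0.1344]
tool_pos: [0.4989, -0.1075, 0.1346]
tool_pos: [0.5054, 0.0933, 0.135]
tool_pos: [0.5116, 0.2937, 0.1351]
t 14.0 tcp [0.5116 0.2937 0.1351] shift cm [ 4.04 -2.59  1.52] turn [-0.  -0.1  0.4] turn [   0.2   -0.  -179.6] 
0.022972215262720676 [-0.77  0.51  0.26  1.82 -0.17  0.83 -0.45]
top 222
[[-0.0131 -0.0406 -0.0296]
 [ 0.0005 -0.0248 -0.0223]
 [ 0.0113  0.0051 -0.0184]]
side 183
[[-0.0146 -0.0282 -0.0303]
 [-0.0002  0.0044 -0.02  ]
 [ 0.0101  0.049  -0.0035]]
```

View pics/tr3.png

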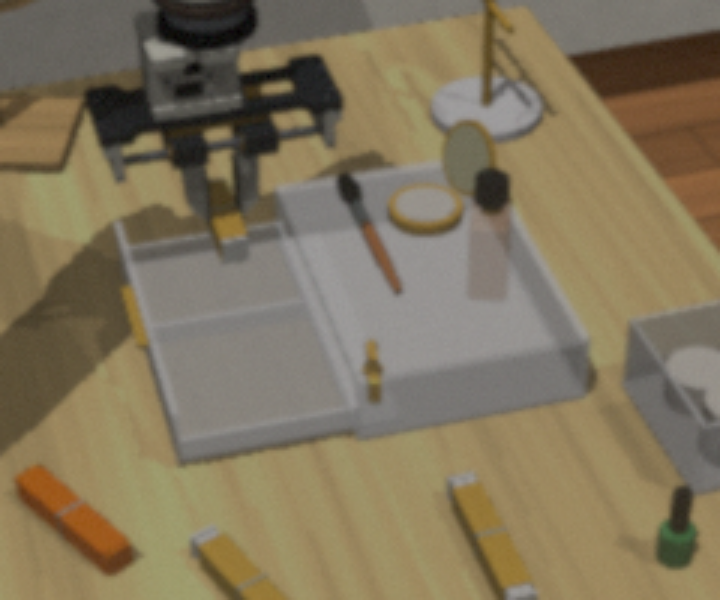

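The short case is held closed above the narrow bay (crop (225,225)). The two longs are still where they were, and the orange one is untouched. Its top sits 21 mm below the TCP, so I'll release at TCP z≈0.057.

```bash
python3 -m crank '[[[0,0,0.4],[2,-1.3,0],-1],[[0,0,0.4],[4,-2.6,0],-1],[[0,0,0.4],[4.1,-2.6,2],-1],[[0,0,0.4],[4.1,-2.6,4],-1],[[0,0,0.4],[4.1,-2.6,5]  ,-1]]' 40 | grep -E 'pos|ft'
python3 -m crank '[[[0,0,0],[0,0,1],-1],[[0,0,0],[0,0,2],-1],[[0,0,0],[0,0,2.5],-1],[[0,0,0],[0,0,2.7],-1],[[0,0,0],[0,0,2.7],-1]]' 40 | grep -E 'pos|ft'
python3 - <<'E'
from h import *
go([.487,.335,.056],-2.2)
E
```

```text
tool_pos: [0.4853, 0.3335, 0.0831]
ft_force: [-1.2, -1.6, -1.3]
tool_pos: [0.4853, 0.3334, 0.0573]
ft_force: [0.3, -0.0, -1.0]
t 14.9333 tcp [0.4853 0.3334 0.0573] shift cm [0.17 0.16 0.13] turn [-0.2 -0.   0. ] turn [ 1.0e-01 -3.0e-01 -1.8e+02]
```

```bash
python3 -m crank '[[[0,0,0],[0.1,0,0.2],-1],[[0,0,0],[0.1,0,0.2],-0.3],[[0,0,0],[0.1,0,0.2],-0.2],[[0,0,0],[0.1,0,0.2],-0.2],[[0,0,0],[0.1,0,0.2],-0.2]]' 40 | grep -E 'pos|ft|wid'
python3 -m crank '[[[0,0,0],[0,0,-2],-0.2],[[0,0,0],[0,0,-5],-0.2],[[0,0,0],[0,0,-9],0],[[0,0,0],[0,0,-13],0.3],[[0,0,0],[0,0,-16],0.5]]' 40 | grep -E 'pos|ft|wid'
python3 -m crank '[[[0,0,0],[-4,-0.8,0],1],[[0,0,0],[-8,-1.6,0],1],[[0,0,0],[-12,-2.4,0],1],[[0,0,0],[-16,-3.2,0],1],[[0,0,0],[-20,-4,0],1]]' 40 | grep -E 'pos|ft|wid'
python3 -m crank '[[[0,0,-6],[-4,-0.8,0],1],[[0,0,-12],[-8,-1.6,0],1],[[0,0,-18],[-12,-1.6,0],1],[[0,0,-20],[-15,-1.6,0],1],[[0,0,-20],[-15,-1.6,0],1]]' 40 | grep -E 'pos|ft|wid'
python3 - <<'E'
from h import *
c=shot('wrist');o=case(c,.443,-.025)
go([o[0][0],o[0][1],.032],o[0][2])
c=shot('top','top4');case(c,.487,.335,zlo=.025,zhi=.042);case(c,.621,-.03)
E
```

```text
tool_pos: [0.4854, 0.335, 0.056]
ft_force: [-0.7, -0.7, -0.4]
width: 0.0363
tool_pos: [0.4865, 0.3349, 0.2191]
ft_force: [-0.4, 0.7, 0.0]
width: 0.052
tool_pos: [0.4375, 0.1346, 0.2158]
ft_force: [0.4, -0.9, 0.1]
width: 0.0857
tool_pos: [0.4159, -0.0195, 0.216]
ft_force: [0.8, -0.0, -0.5]
width: 0.0922
sleeve x,y,yaw,w,l,z (0.4426, -0.0238, 18.3, 24.1, 109.0, 0.024) 
 all (0.4424, -0.0233, 18.3, 24.2, 132.8, 0.0238)
t 16.65 tcp [ 0.4164 -0.0163  0.2159] shift cm [-1.54  2.31 18.38] turn [-0.1 -0.1 -0.9] turn [ -0.2   0.2 179.1] 
sleeve x,y,yaw,w,l,z (0.4855, 0.3347, -2.2, 23.8, 82.7, 0.0328) 
 all (0.498, 0.3274, 87.8, 103.3, 117.7, 0.032)
sleeve x,y,yaw,w,l,z (0.6206, -0.0301, 0.8, 24.6, 108.6, 0.0229) 
 all (0.6206, -0.0303, 0.9, 24.6, 131.1, 0.0226)
```

View pics/top4.png

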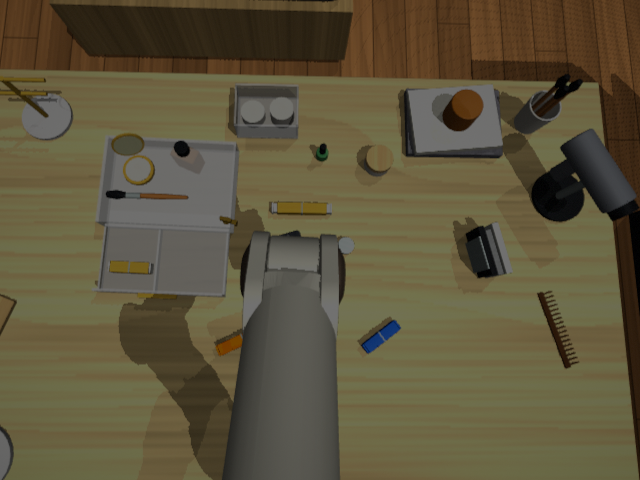

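The short case lies at (130,267) in the narrow bay, flat and aligned. Next is the near long case.

```bash
python3 -m crank '[[[0,0,-0.9],[-1.5,2.3,3],0.3],[[0,0,-0.9],[-1.5,2.3,7],0.3],[[0,0,-0.9],[-1.5,2.3,11],0.3],[[0,0,-0.9],[-1.5,2.3,15],0.3],[[0,0,-0.9],[-1.5,2.3,18.4],0.3]]' 40 | grep -E 'pos|ft|wid'
python3 -m crank '[[[0,0,0],[0,0,0],-0.5],[[0,0,0],[0,0,0],-1],[[0,0,0],[0,0,0],-1],[[0,0,0],[0,0,0],-1],[[0,0,0],[0,0,0],-1]]' 40 | grep -E 'pos|ft|wid'
python3 -m crank '[[[0,0,0],[0,0,0],-1],[[0,0,0],[0,0,0],-1],[[0,0,0],[0,0,0],-1],[[0,0,0],[0,0,0],-1]]' 40 | grep -E 'pos|ft|wid|grip'
python3 -m crank '[[[0,0,0],[0,0,-1],-1],[[0,0,0],[0,0,-2],-1],[[0,0,0],[0,0,-3],-1],[[0,0,0],[0,0,-4],-1],[[0,0,0],[0,0,-4],-1]]' 40 | grep -E 'pos|ft|wid'
python3 - <<'E'
from h import *
n=np.array([.2306,-.973,0]);f=np.array([.5165,-.408,0])
go(f-n*.11+[0,0,.073],13.3)
E
```

```text
tool_pos: [0.4421, -0.0179, 0.0289]
ft_force: [0.5, -0.6, 0.2]
width: 0.0631
tool_pos: [0.4428, -0.0193, 0.0318]
ft_force: [0.1, -0.4, -1.2]
width: 0.0307
tool_pos: [0.4427, -0.0196, 0.0319]
ft_force: [-1.6, 1.2, 6.2]
width: 0.0235
grip_force: 40.0
tool_pos: [0.4441, -0.0202, 0.0735]
ft_force: [0.8, -0.1, -0.6]
width: 0.0233
t 18.2833 tcp [ 0.4441 -0.0202  0.0735] shift cm [-2.81e+01 -4.57e+00  1.00e-02] turn [ 0.  -0.1  5.4] turn [ 1.000e-01  0.000e+00 -1.746e+02]
```

```bash
python3 -m crank '[[[0,0,0],[-3,-0.5,0],-1],[[0,0,0],[-6,-1,0],-1],[[0,0,0],[-9,-1.5,0],-1],[[0,0,0],[-12,-2,0],-1],[[0,0,0],[-15,-2.5,0],-1]]' 50 | grep -E 'pos|wid'
python3 -m crank '[[[0,0,2],[-3,-0.5,0],-1],[[0,0,4],[-6,-1,0],-1],[[0,0,5.4],[-9,-1.5,0],-1],[[0,0,5.4],[-11.7,-2.1,0],-1],[[0,0,5.4],[-13.1,-2.1,0],-1]]' 50 | grep -E 'pos|wid'
python3 -m crank '[[[0,0,0],[0,0,0],-1],[[0,0,0],[0,0,0],-1]]' 50 | grep -E 'pos|wid'
python3 - <<'E'
from h import *
n=np.array([.2306,-.973,0]);f=np.array([.5165,-.408,0])
go(f-n*.08+[0,0,.073],13.3)
E
python3 f.py
```

```text
tool_pos: [0.4672, -0.1715, 0.0712]
width: 0.0237
tool_pos: [0.4884, -0.306, 0.0712]
width: 0.0235
tool_pos: [0.4889, -0.3017, 0.0706]
width: 0.0237
t 19.2833 tcp [ 0.4889 -0.3017  0.0706] shift cm [-2.98  0.24 -0.25] turn [-0.2 -0.1 -0. ] turn [ -0.2   0.3 180. ] 
dist to face 0.1098 push -0.1 w 0.02370403438111678 t 19.2833
```

```bash
python3 -m crank '[[[0,0,0],[-1,0.2,-0.1],-1],[[0,0,0],[-2,0.2,-0.2],-1],[[0,0,0],[-2.8,0.2,-0.2],-1],[[0,0,0],[-3,0.2,-0.2],-1],[[0,0,0],[-3.2,0.2,-0.2],-1]]' 50 >/dev/null; python3 f.py
python3 -m crank '[[[0,0,0],[-0.2,0,0],-1],[[0,0,0],[-0.4,0,0],-1],[[0,0,0],[-0.6,0,0],-1],[[0,0,0],[-0.8,0,0],-1],[[0,0,0],[-1.0,0,0],-1]]' 50 >/dev/null; python3 f.py
python3 -m crank '[[[0,0,0],[-0.1,0,0],-1],[[0,0,0],[-0.2,0,0],-1],[[0,0,0],[-0.3,0,0],-1],[[0,0,0],[-0.4,0,0],-1],[[0,0,0],[-0.4,0,0],-1]]' 50 >/dev/null; python3 f.py
python3 -m crank '[[[0,0,0],[-0.1,0,0],-1],[[0,0,0],[-0.2,0,0],-1],[[0,0,0],[-0.2,0,0],-1],[[0,0,0],[-0.2,0,0],-1]]' 50 >/dev/null; python3 f.py
```

```text
dist to face 0.0778 push -0.3 w 0.023730353687828453 t 19.7
dist to face 0.0696 push 3.3 w 0.023772204549272202 t 20.1167
dist to face 0.0643 push 2.7 w 0.023680947770553358 t 20.5333
dist to face 0.064 push 7.1 w 0.023640787750176404 t 20.8667
```

```bash
python3 -m crank '[[[0,0,0],[2,0,0],-1],[[0,0,0],[4,0,0],-1],[[0,0,0],[5,0,0],-1],[[0,0,0],[5,0,0],-1]]' 50 >/dev/null; python3 f.py
python3 -m crank '[[[0,0,7],[0,0,0],-1],[[0,0,14],[0,0,0],-1],[[0,0,21],[0,0,0],-1],[[0,0,28],[0,0,0],-1],[[0,0,35],[0,0,0],-1]]' 50 |grep rot
python3 -m crank '[[[0,0,7],[0,0,0],-1],[[0,0,14],[0,0,0],-1],[[0,0,21],[0,0,0],-1],[[0,0,28],[0,0,0],-1],[[0,0,35],[0,0,0],-1]]' 50 |grep rot
python3 -m crank '[[[0,0,7],[0,0,0],-1],[[0,0,14],[0,0,0],-1],[[0,0,21],[0,0,0],-1],[[0,0,28],[0,0,0],-1],[[0,0,35],[0,0,0],-1]]' 50 |grep rot
python3 -m crank '[[[0,0,7],[0,0,0],-1],[[0,0,14],[0,0,0],-1],[[0,0,21],[0,0,0],-1],[[0,0,28],[0,0,0],-1],[[0,0,35],[0,0,0],-1]]' 50 |grep rot
python3 -m crank '[[[0,0,7],[0,0,0],-1],[[0,0,14],[0,0,0],-1],[[0,0,21],[0,0,0],-1],[[0,0,28],[0,0,0],-1],[[0,0,35],[0,0,0],-1]]' 50 |grep rot
python3 -m crank '[[[0,0,5],[0,0,0],-1],[[0,0,5],[0,0,0],-1],[[0,0,5],[0,0,0],-1]]' 50 |grep rot
python3 - <<'E'
from h import *
n=np.array([.2306,-.973,0]);f=np.array([.5165,-.408,0])
go(f-n*.075+[0,0,.073],13.3)
E
python3 f.py
```

```text
dist to face 0.1143 push 0.9 w 0.023644027346686042 t 21.2
ee_rot: [0.0, 0.829, 0.559, -0.001]
ee_rot: [0.0, 0.959, 0.284, -0.001]
ee_rot: [0.001, 1.0, -0.017, -0.001]
ee_rot: [0.001, 0.948, -0.317, -0.001]
ee_rot: [0.001, 0.809, -0.587, -0.001]
ee_rot: [0.001, 0.786, -0.619, -0.001]
t 23.5333 tcp [ 0.4913 -0.2998  0.073 ] shift cm [ 3.61  0.05 -0.  ] turn [   0.     0.3 -179.8] turn [ 0.2 -0.   0.2] 
dist to face 0.1111 push 0.1 w 0.02364604093315923 t 23.5333
```

```bash
python3 -m crank '[[[0,0,0],[1.2,0,0],-1],[[0,0,0],[2.4,0,0],-1],[[0,0,0],[3.6,0,0],-1],[[0,0,0],[4,0,0],-1],[[0,0,0],[4.3,0,0],-1]]' 50 >/dev/null; python3 f.py
python3 -m crank '[[[0,0,0],[0.2,0,0],-1],[[0,0,0],[0.4,0,0],-1],[[0,0,0],[0.6,0,0],-1],[[0,0,0],[0.8,0,0],-1],[[0,0,0],[1.0,0,0],-1]]' 50 >/dev/null; python3 f.py
python3 -m crank '[[[0,0,0],[0.1,0,0],-1],[[0,0,0],[0.2,0,0],-1],[[0,0,0],[0.3,0,0],-1],[[0,0,0],[0.4,0,0],-1],[[0,0,0],[0.4,0,0],-1]]' 50 >/dev/null; python3 f.py
python3 -m crank '[[[0,0,0],[0.1,0,0],-1],[[0,0,0],[0.2,0,0],-1],[[0,0,0],[0.2,0,0],-1],[[0,0,0],[0.2,0,0],-1]]' 50 >/dev/null; python3 f.py
```

```text
dist to face 0.0672 push -0.2 w 0.02387383174837465 t 23.95
dist to face 0.0606 push 3.1 w 0.023618253568507747 t 24.3667
dist to face 0.0555 push 2.7 w 0.02328040523063305 t 24.7833
dist to face 0.0546 push 6.2 w 0.02355708822037451 t 25.1167
```

```bash
python3 -m crank '[[[0,0,0],[-2,0,0],-1],[[0,0,0],[-4,0,0],-1],[[0,0,0],[-6,0,-2],-1],[[0,0,0],[-6,0,-4],-1],[[0,0,0],[-6,0,-6],-1]]' 50 >/dev/null
python3 -m crank '[[[0,0,-7],[0,0,0],-1],[[0,0,-14],[0,0,0],-1],[[0,0,-21],[0,0,0],-1],[[0,0,-28],[0,0,0],-1],[[0,0,-33],[0,0,0],-1]]' 50 >/dev/null
python3 -m crank '[[[0,0,-7],[0,0,0],-1],[[0,0,-14],[0,0,0],-1],[[0,0,-21],[0,0,0],-1],[[0,0,-28],[0,0,0],-1],[[0,0,-33],[0,0,0],-1]]' 50 >/dev/null
python3 -m crank '[[[0,0,-7],[0,0,0],-1],[[0,0,-14],[0,0,0],-1],[[0,0,-21],[0,0,0],-1],[[0,0,-28],[0,0,0],-1],[[0,0,-33],[0,0,0],-1]]' 50 >/dev/null
python3 -m crank '[[[0,0,-7],[0,0,0],-1],[[0,0,-14],[0,0,0],-1],[[0,0,-21],[0,0,0],-1],[[0,0,-28],[0,0,0],-1],[[0,0,-33],[0,0,0],-1]]' 50 >/dev/null
python3 -m crank '[[[0,0,-7],[0,0,0],-1],[[0,0,-14],[0,0,0],-1],[[0,0,-21],[0,0,0],-1],[[0,0,-28],[0,0,0],-1],[[0,0,-33],[0,0,0],-1]]' 50 | grep pos
python3 -m crank '[[[0,0,0],[4,0,0],-1],[[0,0,0],[8,0,0],-1],[[0,0,0],[12,0,0],-1],[[0,0,0],[16,0,0],-1],[[0,0,0],[20,0,0],-1]]' 50 | grep pos
python3 -m crank '[[[0,0,0],[4,0,0],-1],[[0,0,0],[8,0,0],-1],[[0,0,0],[12,0,0],-1],[[0,0,0],[16,0,0],-1],[[0,0,0],[20,0,0],-1]]' 50 | grep pos
python3 -m crank '[[[0,0,0],[4,0,0],-1],[[0,0,0],[7,0,0],-1],[[0,0,0],[10,0,0],-1],[[0,0,0],[10,0,0],-1]]' 50 | grep pos
python3 - <<'E'
from h import *
go([.524,.206,.0435],-2.2);s,t,M=st();print(s['width'])
for n in('top','side'):
    c=shot(n);P=cloud(c);hsv=cv2.cvtColor(c['img'],cv2.COLOR_RGB2HSV)
    m=(np.hypot(P[...,0]-t[0],P[...,1]-t[1])<.06)&(P[...,2]>t[2]-.06)&(P[...,2]<t[2]+.01)&(abs(hsv[...,0].astype(int)-25)<8)&(hsv[...,1]>90)
    q=P[m];print(n,len(q)); 
    if len(q): print((np.percentile(q,[2,50,98],axis=0)-t).round(4))
c=dict(np.load('top0.npz'))
print('brush end',ray(c,85+310/3,120+232/3,.07),'tray R edge')
E
```

```text
tool_pos: [0.491, -0.2995, 0.1333]
tool_pos: [0.4972, -0.0977, 0.1335]
tool_pos: [0.5035, 0.1031, 0.1339]
tool_pos: [0.506, 0.21, 0.1337]
t 28.7833 tcp [0.506  0.21   0.1337] shift cm [-0.41  1.81  9.02] turn [-0.  -0.3  1. ] turn [   0.5   -0.  -179. ] 
0.023888637758421934
top 259
[[-0.0125 -0.0582 -0.0125]
 [-0.0006 -0.0383 -0.0091]
 [ 0.0111 -0.0079 -0.0059]]
side 242
[[-0.0132 -0.0579 -0.0148]
 [ 0.0002 -0.0205 -0.0074]
 [ 0.0115  0.0375 -0.0041]]
brush end [0.62897599 0.20822566 0.07      ] tray R edge
```

```bash
python3 -m crank '[[[0,0,1],[-0.4,1.8,0],-1],[[0,0,1],[-0.4,1.8,2],-1],[[0,0,1],[-0.4,1.8,4],-1],[[0,0,1],[-0.4,1.8,6],-1],[[0,0,1],[-0.4,1.8,6]  ,-1]]' 50 | grep -E 'pos|ft'
python3 -m crank '[[[0,0,0],[0,0,1],-1],[[0,0,0],[0,0,2],-1],[[0,0,0],[0,0,2.6],-1],[[0,0,0],[0,0,2.9],-1],[[0,0,0],[0,0,2.9],-1]]' 50 | grep -E 'pos|ft'
python3 - <<'E'
from h import *
go([.524,.206,.0425],-2.2)
E
```

```text
tool_pos: [0.5212, 0.194, 0.0701]
ft_force: [-0.6, -0.1, -1.7]
tool_pos: [0.5282, 0.1976, 0.0482]
ft_force: [1.1, -1.0, 19.6]
t 29.7167 tcp [0.5282 0.1976 0.0482] shift cm [ 0.81 -0.46  0.57] turn [ 0.3 -0.2 -0.5] turn [ -0.4  -0.5 179.5]
```

```bash
python3 -m crank '[[[0,0,0],[0,0,-2],-1],[[0,0,0],[0,0,-4],-1],[[0,0,0],[0,0,-4],-1],[[0,0,0],[0,0,-4],-1]]' 50
python3 - <<'E'
from h import *
go([.524,.206,.0425],-2.2);s,t,M=st()
print(np.array(s['q']).round(3))
c=shot('side');a=c['img'][110:260,190:390];c=shot('wrist')
o=np.vstack([cv2.resize(a,(640,300)),cv2.resize(c['img'],(640,300))]);cv2.imwrite('pics/t5.png',np.clip(o[:,:,::-1]*1.3,0,255).astype(np.uint8))
E
```

```text
time: 30.05
tool_pos: [0.5242, 0.198, 0.0855]
ee_rot: [-0.001, 0.723, 0.691, 0.001]
ft_force: [-0.2, -0.3, -2.3]
width: 0.0237
grip_force: 50.0
t 30.05 tcp [0.5242 0.198  0.0855] shift cm [ 0.79 -0.05  4.3 ] turn [-0.  -0.2 -0.5] turn [-2.000e-01  1.000e-01  1.795e+02] 
[-0.756  0.569  0.446  1.922 -0.361  0.729 -0.145]
```

View pics/t5.png

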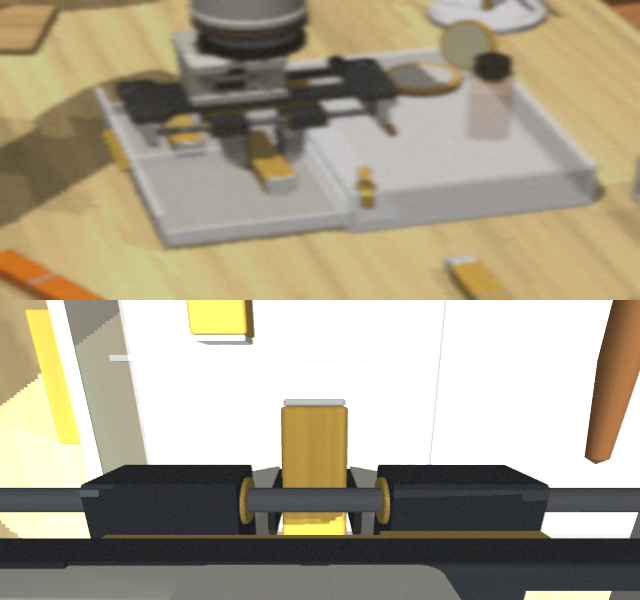

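```bash
python3 -m crank '[[[0,0,0],[0,0,0],-1],[[0,0,0],[0,0,0],-1],[[0,0,0],[0,0,0],-1]]' 50 | grep pos
python3 - <<'E'
from h import *
s,t,M=st();c=shot('side');P=cloud(c)-t;hsv=cv2.cvtColor(c['img'],cv2.COLOR_RGB2HSV);dark=hsv[...,2]<60
V=hsv[...,2]
for lo in np.arange(-.12,.13,.01):
    m=(P[...,0]>lo)&(P[...,0]<lo+.01)&(abs(P[...,1])<.06)&(P[...,2]>-.02)&(P[...,2]<.1)
    q=P[m]
    if len(q): print(round(lo,2),len(q),'zmin',q[:,2].min().round(4),'y at zmin',q[q[:,2].argmin(),1].round(3))
c=shot('top');P=cloud(c);hsv=cv2.cvtColor(c['img'],cv2.COLOR_RGB2HSV)
m=(hsv[...,1]>90)&(abs(hsv[...,0].astype(int)-25)<8)&(np.hypot(P[...,0]-t[0],P[...,1]-t[1])<.06)&(P[...,2]>t[2]-.018)&(P[...,2]<t[2])
q=P[m]-t;k=np.linalg.lstsq(np.c_[q[:,:2],np.ones(len(q))],q[:,2],rcond=None)[0];print('top plane',len(q),k.round(4),q.min(0).round(3),q.max(0).round(3))
b=(hsv[...,0]<16)&(hsv[...,1]>110)&(P[...,0]>.6)&(P[...,0]<.7)&(P[...,1]>.18)&(P[...,1]<.33)&(P[...,2]<.1)
print('brush handle end now',P[b].min(0).round(3),P[b].max(0).round(3))
c0=dict(np.load('top0.npz'));P=cloud(c0);hsv=cv2.cvtColor(c0['img'],cv2.COLOR_RGB2HSV)
b=(hsv[...,0]<16)&(hsv[...,1]>110)&(P[...,0]>.6)&(P[...,0]<.7)&(P[...,1]>.18)&(P[...,1]<.33)&(P[...,2]<.1);print('start',P[b].min(0).round(3),P[b].max(0).round(3))
m=(P[...,2]>.03)&(P[...,2]<.06)&(P[...,0]>.42)&(P[...,0]<.6)&(P[...,1]>.1)&(P[...,1]<.16);
for v in (240,255,270,285): print([(u,*P[v,u].round(3)) for u in range(220,232)])
E
```

```text
tool_pos: [0.5223, 0.1974, 0.0833]
-0.1 66 zmin 0.0671 y at zmin -0.031
-0.09 153 zmin 0.0404 y at zmin -0.026
-0.08 120 zmin 0.0535 y at zmin -0.026
-0.07 96 zmin 0.0483 y at zmin -0.019
-0.06 96 zmin 0.054 y at zmin -0.024
-0.05 112 zmin 0.0426 y at zmin 0.011
-0.04 112 zmin 0.0054 y at zmin -0.009
-0.03 180 zmin -0.0155 y at zmin -0.007
-0.02 189 zmin -0.0191 y at zmin -0.032
-0.01 155 zmin -0.0119 y at zmin 0.039
-0.0 169 zmin -0.0178 y at zmin -0.06
0.01 206 zmin -0.0177 y at zmin -0.012
0.02 147 zmin -0.0163 y at zmin -0.012
0.03 136 zmin 0.0235 y at zmin -0.01
0.04 95 zmin -0.02 y at zmin 0.004
0.05 119 zmin -0.02 y at zmin -0.036
0.06 151 zmin -0.0199 y at zmin -0.009
0.07 200 zmin -0.02 y at zmin 0.04
0.08 174 zmin -0.0199 y at zmin 0.023
0.09 98 zmin -0.0199 y at zmin 0.048
0.1 59 zmin -0.02 y at zmin -0.026
0.11 55 zmin -0.02 y at zmin 0.041
0.12 57 zmin -0.02 y at zmin -0.038
top plane 203 [ 0.0584 -0.1184 -0.0083] [-0.014 -0.059 -0.015] [ 0.011 -0.009 -0.   ]Traceback (most recent call last):
  File "<stdin>", line 12, in <module>
    return umr_minimum(a, axis, None, out, keepdims, initial, where)
ValueError: zero-size array to reduction operation minimum which has no identity
```

The case's right end touched the bay's right wall (case end at y≈0.134) and it tilted slightly in the grip. My shift was taken before the arm had settled. Shifting 12 mm left and lowering again.

```bash
python3 -m crank '[[[0,0,-0.5],[0.6,0.1,0],-1],[[0,0,-0.5],[1.2,0.1,0],-1],[[0,0,-0.5],[1.2,0.1,0],-1],[[0,0,-0.5],[1.2,0.1,0],-1],[[0,0,-0.5],[1.2,0.1,0],-1]]' 50 | grep -E 'pos|ft'
python3 -m crank '[[[0,0,0],[0,0,1],-1],[[0,0,0],[0,0,2],-1],[[0,0,0],[0,0,3],-1],[[0,0,0],[0,0,3],-1],[[0,0,0],[0,0,3],-1]]' 50 | grep -E 'pos|ft'
python3 -m crank '[[[0,0,0],[0,0,0.4],-1],[[0,0,0],[0,0,0.7],-1],[[0,0,0],[0,0,0.9],-1],[[0,0,0],[0,0,1],-1],[[0,0,0],[0,0,1],-1]]' 50 | grep -E 'pos|ft'
python3 - <<'E'
from h import *
go([.524,.2095,.0425],-2.2)
E
```

```text
tool_pos: [0.5244, 0.2098, 0.0842]
ft_force: [-0.5, 0.5, -1.4]
tool_pos: [0.5234, 0.2089, 0.0528]
ft_force: [0.3, -0.2, 0.2]
tool_pos: [0.5255, 0.2087, 0.0454]
ft_force: [-1.6, -2.6, 7.9]
t 31.75 tcp [0.5255 0.2087 0.0454] shift cm [ 0.08 -0.15  0.29] turn [-0.1 -0.1 -0. ] turn [-1.0e-01  2.0e-01  1.8e+02]
```

```bash
python3 -m crank '[[[0,0,0],[0,0,0],-0.6],[[0,0,0],[0,0,0],-0.4],[[0,0,0],[0,0,0],-0.3],[[0,0,0],[0,0,0],-0.3],[[0,0,0],[0,0,0],-0.3]]' 50 | grep -E 'pos|ft|wid'
python3 -m crank '[[[0,0,0],[0,0,-2],-0.3],[[0,0,0],[0,0,-5],-0.3],[[0,0,0],[0,0,-9],0],[[0,0,0],[0,0,-13],0.3],[[0,0,0],[0,0,-16],0.5]]' 40 | grep -E 'pos|ft|wid'
python3 -m crank '[[[0,0,0],[-4,1,0],1],[[0,0,0],[-8,2,0],1],[[0,0,0],[-12,4,0],1],[[0,0,0],[-16,5.5,0],1],[[0,0,0],[-19,7,0],1]]' 40 | grep -E 'pos|ft|wid'
python3 -m crank '[[[0,0,0],[0,0,0],1],[[0,0,0],[-1,0,0],1],[[0,0,0],[-2,0,0],1],[[0,0,0],[-2,0,0],1],[[0,0,0],[-2,0,0],1]]' 40 | grep -E 'pos|ft|wid'
python3 - <<'E'
from h import *
c=shot('wrist');o=case(c,.621,-.03)
go([o[0][0],o[0][1],.032],o[0][2])
c=shot('top','top6');case(c,.524,.205,.07,zlo=.028,zhi=.042)
E
```

```text
tool_pos: [0.5242, 0.2099, 0.0442]
ft_force: [-0.2, 0.1, 0.3]
width: 0.0318
tool_pos: [0.5256, 0.2095, 0.2071]
ft_force: [1.3, 0.9, 0.1]
width: 0.0475
tool_pos: [0.5878, 0.0144, 0.2041]
ft_force: [0.9, -0.0, -0.1]
width: 0.0814
tool_pos: [0.5865, -0.0026, 0.2036]
ft_force: [-1.0, 0.1, 0.1]
width: 0.0916
sleeve x,y,yaw,w,l,z (0.6208, -0.026, -0.4, 24.1, 102.2, 0.024) 
 all (0.621, -0.0198, 0.1, 24.6, 114.3, 0.0239)
t 33.4667 tcp [ 0.5867 -0.0018  0.2036] shift cm [-2.33  3.57 17.14] turn [-0.2 -0.1 -1.7] turn [ -0.2   0.4 178.3] 
sleeve x,y,yaw,w,l,z (0.526, 0.2406, 1.6, 23.8, 34.4, 0.0332) 
 all (0.5263, 0.2426, -0.9, 23.9, 37.6, 0.0331)
```

View pics/top6.png

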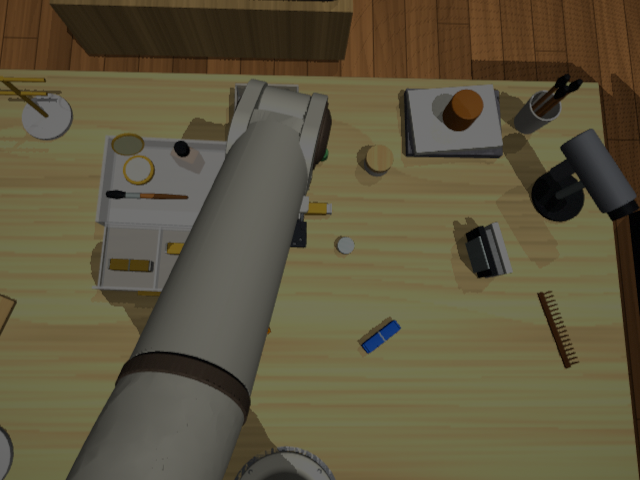

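The long case lies across the wide bay, though the arm partly hides it. The short is in place at (130,265), and the second long is at (316,208).

```bash
python3 -m crank '[[[0,0,-2],[-2.8,3.5,3],0.3],[[0,0,-2],[-2.8,3.5,7],0.3],[[0,0,-2],[-2.8,3.5,11],0.3],[[0,0,-2],[-2.8,3.5,13],0.3],[[0,0,-2],[-2.8,3.5,13],0.3]]' 40 | grep -E 'pos|ft|wid'
python3 - <<'E'
from h import *
go([.6207,-.0301,.033],0.3)
E
```

```text
tool_pos: [0.6157, -0.0303, 0.0674]
ft_force: [-1.5, 0.0, -0.1]
width: 0.0632
t 33.9333 tcp [ 0.6157 -0.0303  0.0674] shift cm [0.01 0.55 3.44] turn [-0.8 -0.1 -0.3] turn [ -0.2   1.3 179.7]
```

```bash
python3 -m crank '[[[0,0,0],[0,0.3,1],0.3],[[0,0,0],[0,0.3,2],0.3],[[0,0,0],[0,0.3,3],0.3],[[0,0,0],[0,0.3,3.1],0.3],[[0,0,0],[0,0.3,3.1],0.3]]' 40 | grep -E 'pos|ft|wid'
python3 -m crank '[[[0,0,0],[0,0,0],-0.5],[[0,0,0],[0,0,0],-1],[[0,0,0],[0,0,0],-1],[[0,0,0],[0,0,0],-1],[[0,0,0],[0,0,0],-1]]' 40 | grep -E 'pos|ft|wid'
python3 -m crank '[[[0,0,0],[0,0,0],-1],[[0,0,0],[0,0,0],-1],[[0,0,0],[0,0,0],-1],[[0,0,0],[0,0,0],-1]]' 40 | grep -E 'pos|ft|wid|grip'
python3 -m crank '[[[0,0,0],[0,0,-1],-1],[[0,0,0],[0,0,-3],-1],[[0,0,0],[0,0,-5],-1],[[0,0,0],[0,0,-7],-1],[[0,0,0],[0,0,-7],-1]]' 40 | grep -E 'pos|ft|wid'
python3 - <<'E'
from h import *
n=np.array([.2306,-.973,0]);f=np.array([.5165,-.408,0])
go(f-n*.12+[0,0,.073],13.3)
E
```

```text
tool_pos: [0.6234, -0.0319, 0.0428]
ft_force: [-0.5, -0.2, 0.3]
width: 0.0601
tool_pos: [0.6235, -0.0322, 0.0429]
ft_force: [0.2, -0.4, 0.2]
width: 0.0308
tool_pos: [0.6233, -0.0321, 0.0427]
ft_force: [-0.3, 0.7, 2.5]
width: 0.0232
grip_force: 40.0
tool_pos: [0.6265, -0.0328, 0.1171]
ft_force: [1.1, -0.7, -0.0]
width: 0.0234
t 35.5167 tcp [ 0.6265 -0.0328  0.1171] shift cm [-25.89 -13.7    4.34] turn [  0.2  -0.  -13.5] turn [-1.000e-01 -3.000e-01  1.665e+02]
```

```bash
python3 -m crank '[[[0,0,0],[-3,-1.6,0],-1],[[0,0,0],[-6,-3.2,0],-1],[[0,0,0],[-9,-4.8,0],-1],[[0,0,0],[-12,-6.4,0],-1],[[0,0,0],[-15,-8,0],-1]]' 50 | grep -E 'pos|wid'
python3 -m crank '[[[0,0,-3],[-3,-1.6,0],-1],[[0,0,-6],[-6,-3.2,0],-1],[[0,0,-9],[-9,-4.8,1.5],-1],[[0,0,-12],[-10.9,-5.7,3],-1],[[0,0,-13.5],[-10.9,-5.7,4.3],-1]]' 50 | grep -E 'pos|wid'
python3 -m crank '[[[0,0,0],[0,0,0],-1],[[0,0,0],[0,0,0],-1],[[0,0,0],[0,0,0],-1]]' 50 | grep -E 'pos|wid'
python3 - <<'E'
from h import *
n=np.array([.2306,-.973,0]);f=np.array([.5165,-.408,0])
go(f-n*.08+[0,0,.078],13.3)
E
python3 f.py
```

```text
tool_pos: [0.542, -0.1831, 0.1124]
width: 0.0232
tool_pos: [0.4817, -0.2974, 0.0696]
width: 0.0231
tool_pos: [0.4866, -0.29, 0.0701]
width: 0.0227
t 36.6 tcp [ 0.4866 -0.29    0.0701] shift cm [-4.18  0.19 -0.8 ] turn [-0.2 -0.1  0.1] turn [   0.2   -0.3 -179.9] 
dist to face 0.1218 push -0.5 w 0.02271065875308175 t 36.6
```

```bash
python3 -m crank '[[[0,0,0],[-1.3,0.2,0],-1],[[0,0,0],[-2.6,0.2,0],-1],[[0,0,0],[-3.9,0.2,0],-1],[[0,0,0],[-4.6,0.2,0],-1],[[0,0,0],[-4.8,0.2,0],-1]]' 50 >/dev/null; python3 f.py
python3 -m crank '[[[0,0,0],[-0.2,0,0],-1],[[0,0,0],[-0.4,0,0],-1],[[0,0,0],[-0.6,0,0],-1],[[0,0,0],[-0.8,0,0],-1],[[0,0,0],[-1.0,0,0],-1]]' 50 >/dev/null; python3 f.py
python3 -m crank '[[[0,0,0],[-0.1,0,0],-1],[[0,0,0],[-0.2,0,0],-1],[[0,0,0],[-0.3,0,0],-1],[[0,0,0],[-0.4,0,0],-1],[[0,0,0],[-0.4,0,0],-1]]' 50 >/dev/null; python3 f.py
python3 -m crank '[[[0,0,0],[-0.1,0,0],-1],[[0,0,0],[-0.2,0,0],-1],[[0,0,0],[-0.2,0,0],-1],[[0,0,0],[-0.2,0,0],-1]]' 50 >/dev/null; python3 f.py
```

```text
dist to face 0.0707 push -0.5 w 0.023011279650972754 t 37.0167
dist to face 0.064 push 2.9 w 0.022891597886115153 t 37.4333
dist to face 0.0593 push 2.3 w 0.022768449704887835 t 37.85
dist to face 0.0572 push 2.4 w 0.02325774353183771 t 38.1833
```

```bash
python3 -m crank '[[[0,0,0],[-0.1,0,0],-1],[[0,0,0],[-0.2,0,0],-1],[[0,0,0],[-0.3,0,0],-1],[[0,0,0],[-0.3,0,0],-1]]' 50 >/dev/null; python3 f.py
python3 -m crank '[[[0,0,0],[2,0,0],-1],[[0,0,0],[4,0,0],-1],[[0,0,0],[5.5,0,0],-1],[[0,0,0],[5.5,0,0],-1]]' 50 >/dev/null; python3 f.py
python3 -m crank '[[[0,0,7],[0,0,0],-1],[[0,0,14],[0,0,0],-1],[[0,0,21],[0,0,0],-1],[[0,0,28],[0,0,0],-1],[[0,0,35],[0,0,0],-1]]' 50 |grep rot
python3 -m crank '[[[0,0,7],[0,0,0],-1],[[0,0,14],[0,0,0],-1],[[0,0,21],[0,0,0],-1],[[0,0,28],[0,0,0],-1],[[0,0,35],[0,0,0],-1]]' 50 |grep rot
python3 -m crank '[[[0,0,7],[0,0,0],-1],[[0,0,14],[0,0,0],-1],[[0,0,21],[0,0,0],-1],[[0,0,28],[0,0,0],-1],[[0,0,35],[0,0,0],-1]]' 50 |grep rot
python3 -m crank '[[[0,0,7],[0,0,0],-1],[[0,0,14],[0,0,0],-1],[[0,0,21],[0,0,0],-1],[[0,0,28],[0,0,0],-1],[[0,0,35],[0,0,0],-1]]' 50 |grep rot
python3 -m crank '[[[0,0,7],[0,0,0],-1],[[0,0,14],[0,0,0],-1],[[0,0,21],[0,0,0],-1],[[0,0,28],[0,0,0],-1],[[0,0,35],[0,0,0],-1]]' 50 |grep rot
python3 -m crank '[[[0,0,5],[0,0,0],-1],[[0,0,5],[0,0,0],-1],[[0,0,5],[0,0,0],-1],[[0,0,5],[0,0,0],-1]]' 50 |grep rot
python3 - <<'E'
from h import *
n=np.array([.2306,-.973,0]);f=np.array([.5165,-.408,0])
go(f-n*.075+[0,0,.073],13.3)
E
python3 f.py
```

```text
dist to face 0.0571 push 10.1 w 0.022932060349178128 t 38.5167
dist to face 0.1114 push 1.8 w 0.023229006083635616 t 38.85
ee_rot: [0.0, 0.829, 0.559, -0.001]
ee_rot: [0.001, 0.959, 0.284, -0.001]
ee_rot: [0.001, 1.0, -0.017, -0.001]
ee_rot: [0.001, 0.948, -0.317, -0.001]
ee_rot: [0.002, 0.809, -0.588, -0.0]
ee_rot: [0.001, 0.785, -0.619, -0.001]
t 41.2667 tcp [ 0.4908 -0.303   0.07  ] shift cm [ 3.31 -0.07 -0.3 ] turn [-1.000e-01  3.000e-01 -1.798e+02] turn [0.2 0.  0.2] 
dist to face 0.1081 push -0.2 w 0.023153066032312118 t 41.2667
```

```bash
python3 -m crank '[[[0,0,0],[1.2,0,0],-1],[[0,0,0],[2.4,0,0],-1],[[0,0,0],[3,0,0],-1],[[0,0,0],[3.2,0,0],-1],[[0,0,0],[3.4,0,0],-1]]' 50 >/dev/null; python3 f.py
python3 -m crank '[[[0,0,0],[0.2,0,0],-1],[[0,0,0],[0.4,0,0],-1],[[0,0,0],[0.6,0,0],-1],[[0,0,0],[0.8,0,0],-1],[[0,0,0],[1.0,0,0],-1]]' 50 >/dev/null; python3 f.py
python3 -m crank '[[[0,0,0],[0.1,0,0],-1],[[0,0,0],[0.2,0,0],-1],[[0,0,0],[0.3,0,0],-1],[[0,0,0],[0.4,0,0],-1],[[0,0,0],[0.4,0,0],-1]]' 50 >/dev/null; python3 f.py
python3 -m crank '[[[0,0,0],[0.1,0,0],-1],[[0,0,0],[0.2,0,0],-1],[[0,0,0],[0.2,0,0],-1],[[0,0,0],[0.2,0,0],-1]]' 50 >/dev/null; python3 f.py
```

```text
dist to face 0.0739 push 0.1 w 0.02348128546116265 t 41.6833
dist to face 0.0663 push 3.8 w 0.023100743176147655 t 42.1
dist to face 0.0613 push 3.3 w 0.02316939527401817 t 42.5167
dist to face 0.0612 push 7.4 w 0.02320218522488885 t 42.85
```

```bash
python3 -m crank '[[[0,0,0],[-2,0,0],-1],[[0,0,0],[-4,0,0],-1],[[0,0,0],[-6,0,-2],-1],[[0,0,0],[-6,0,-4],-1],[[0,0,0],[-6,0,-6],-1]]' 50 >/dev/null
python3 -m crank '[[[0,0,-7],[0,0,0],-1],[[0,0,-14],[0,0,0],-1],[[0,0,-21],[0,0,0],-1],[[0,0,-28],[0,0,0],-1],[[0,0,-33],[0,0,0],-1]]' 50 >/dev/null
python3 -m crank '[[[0,0,-7],[0,0,0],-1],[[0,0,-14],[0,0,0],-1],[[0,0,-21],[0,0,0],-1],[[0,0,-28],[0,0,0],-1],[[0,0,-33],[0,0,0],-1]]' 50 >/dev/null
python3 -m crank '[[[0,0,-7],[0,0,0],-1],[[0,0,-14],[0,0,0],-1],[[0,0,-21],[0,0,0],-1],[[0,0,-28],[0,0,0],-1],[[0,0,-33],[0,0,0],-1]]' 50 >/dev/null
python3 -m crank '[[[0,0,-7],[0,0,0],-1],[[0,0,-14],[0,0,0],-1],[[0,0,-21],[0,0,0],-1],[[0,0,-28],[0,0,0],-1],[[0,0,-33],[0,0,0],-1]]' 50 >/dev/null
python3 -m crank '[[[0,0,-7],[0,0,0],-1],[[0,0,-14],[0,0,0],-1],[[0,0,-21],[0,0,0],-1],[[0,0,-28],[0,0,0],-1],[[0,0,-33],[0,0,0],-1]]' 50 | grep pos
python3 -m crank '[[[0,0,0],[4,0,0],-1],[[0,0,0],[8,0,0],-1],[[0,0,0],[12,0,0],-1],[[0,0,0],[16,0,0],-1],[[0,0,0],[16,0,0],-1]]' 50 | grep pos
python3 - <<'E'
from h import *
c=shot('top');np.savez('top7.npz',**c)
case(c,.526,.205,.075,zlo=.028,zhi=.042);case(c,.487,.335,.06,zlo=.028,zhi=.042)
P=cloud(c)
def tr(P):
    Z=P[...,2];m=(Z>.04)&(Z<.06)&(P[...,0]<.5)&(P[...,0]>.38)&(P[...,1]>.1)&(P[...,1]<.42);q=P[m];print('panel',len(q),np.percentile(q,[1,50,99],axis=0).round(4).tolist())
tr(P);tr(cloud(dict(np.load('top0.npz'))))
cv2.imwrite('pics/t7.png',np.clip(cv2.resize(c['img'][130:310,85:245],None,fx=3.3,fy=3.3,interpolation=cv2.INTER_CUBIC)[:,:,::-1]*1.6,0,255).astype(np.uint8))
E
```

```text
tool_pos: [0.4886, -0.2942, 0.1303]
tool_pos: [0.4941, -0.1236, 0.1295]
sleeve x,y,yaw,w,l,z (0.5249, 0.2031, -1.9, 24.5, 110.5, 0.0329) 
 all (0.5286, 0.1958, -4.0, 34.7, 129.1, 0.0328)
sleeve x,y,yaw,w,l,z (0.4899, 0.3344, -2.0, 23.9, 83.3, 0.033) 
 all (0.4845, 0.3269, 4.8, 42.8, 102.8, 0.0328)
panel 583 [[0.4234, 0.1354, 0.042], [0.4337, 0.2661, 0.0547], [0.4429, 0.3951, 0.0593]]
panel 579 [[0.4191, 0.1365, 0.0424], [0.4292, 0.2657, 0.0545], [0.437, 0.3954, 0.0586]]
```

View pics/t7.png

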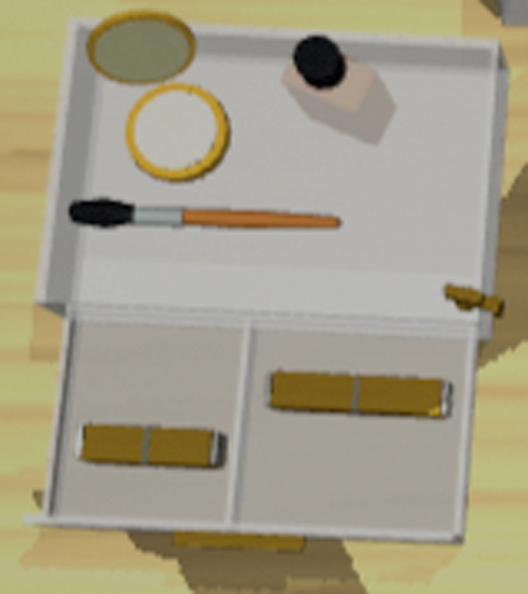

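The wide bay holds the long case, closed and square, at (360,393) in the crop, and the short is at (150,445). The tray has slid in about 5 mm, so it still stands at ~0.14.

```bash
python3 -m crank '[[[0,0,0],[4,-0.6,0],-1],[[0,0,0],[8,-1.2,0],-1],[[0,0,0],[12,-2,0],-1],[[0,0,0],[16,-2.6,0],-1],[[0,0,0],[19,-3,0],-1]]' 50 | grep pos
python3 -m crank '[[[0,0,0],[4,0,0],-1],[[0,0,0],[8,0,0],-1],[[0,0,0],[12,0,0],-1],[[0,0,0],[13.5,0,0],-1],[[0,0,0],[13.5,0,0],-1]]' 50 | grep pos
python3 -m crank '[[[0,0,0],[0,0,0],-1],[[0,0,0],[0,0,0],-1],[[0,0,0],[0,0,0],-1],[[0,0,0],[0,0,0],-1]]' 50 | grep -E 'pos|wid'
python3 - <<'E'
from h import *
go([.476,.201,.0537],-2.2)
E
```

```text
tool_pos: [0.4689, 0.0599, 0.1306]
tool_pos: [0.4738, 0.1977, 0.1308]
tool_pos: [0.4729, 0.1912, 0.1305]
width: 0.0229
t 46.9833 tcp [0.4729 0.1912 0.1305] shift cm [0.98 0.31 7.68] turn [-0.2 -0.   0.4] turn [ 1.000e-01 -3.000e-01 -1.796e+02]
```

```bash
python3 -m crank '[[[0,0,0.4],[0.5,0.3,0],-1],[[0,0,0.4],[1,0.3,1],-1],[[0,0,0.4],[1,0.3,3],-1],[[0,0,0.4],[1,0.3,4],-1],[[0,0,0.4],[1,0.3,4],-1]]' 50 | grep -E 'pos|ft'
python3 -m crank '[[[0,0,0],[0,0,1],-1],[[0,0,0],[0,0,2],-1],[[0,0,0],[0,0,2.6],-1],[[0,0,0],[0,0,3],-1],[[0,0,0],[0,0,3],-1]]' 50 | grep -E 'pos|ft'
python3 - <<'E'
from h import *
go([.476,.201,.0527],-2.2)
E
```

```text
tool_pos: [0.4735, 0.2026, 0.0878]
ft_force: [0.0, -0.1, 0.0]
tool_pos: [0.4748, 0.2029, 0.0595]
ft_force: [-0.1, -0.5, -0.6]
t 47.8167 tcp [0.4748 0.2029 0.0595] shift cm [-0.19  0.13  0.68] turn [-0.3 -0.   0.1] turn [   0.    -0.5 -179.9]
```

```bash
python3 -m crank '[[[0,0,0],[0,0,0.2],-1],[[0,0,0],[0,0,0.4],-1],[[0,0,0],[0,0,0.6],-1],[[0,0,0],[0,0,0.7],-1],[[0,0,0],[0,0,0.7],-1]]' 50 | grep -E 'pos|ft'
python3 -m crank '[[[0,0,0],[0,0,0],-0.6],[[0,0,0],[0,0,0],-0.45],[[0,0,0],[0,0,0],-0.4],[[0,0,0],[0,0,0],-0.4],[[0,0,0],[0,0,0],-0.4]]' 50 | grep -E 'pos|ft|wid'
python3 -m crank '[[[0,0,0],[0,0,-2],-0.4],[[0,0,0],[0,0,-4],-0.4],[[0,0,0],[0,0,-8],-0.4],[[0,0,0],[0,0,-12],-0.4],[[0,0,0],[0,0,-12],-0.4]]' 40 | grep -E 'pos|ft|wid'
python3 -m crank '[[[0,0,0],[-3,-3,0],-1],[[0,0,0],[-6,-6,0],-1],[[0,0,0],[-9,-8,0],-1],[[0,0,0],[-12,-8,0],-1],[[0,0,0],[-16,-8,0],-1]]' 40 | grep -E 'pos|ft|wid'
python3 -m crank '[[[0,0,0],[-4,0,0],-1],[[0,0,0],[-8,0,0],-1],[[0,0,0],[-12,0,0],-1],[[0,0,0],[-12,0,0],-1]]' 40 | grep -E 'pos|ft|wid'
python3 - <<'E'
from h import *
c=shot('top');np.savez('top8.npz',**c)
case(c,.525,.203,.075,zlo=.028,zhi=.042);case(c,.476,.203,.035,zlo=.028,zhi=.042);case(c,.49,.335,.06,zlo=.028,zhi=.042)
P=cloud(c)
Z=P[...,2];m=(Z>.04)&(Z<.06)&(P[...,0]<.5)&(P[...,0]>.38)&(P[...,1]>.1)&(P[...,1]<.42);q=P[m];print('panel',len(q),np.percentile(q,[1,50,99],axis=0).round(4).tolist())
cv2.imwrite('pics/t8.png',np.clip(cv2.resize(c['img'][130:310,85:245],None,fx=3.3,fy=3.3,interpolation=cv2.INTER_CUBIC)[:,:,::-1]*1.6,0,255).astype(np.uint8))
E
```

```text
tool_pos: [0.4753, 0.2033, 0.0533]
ft_force: [0.4, -0.5, -1.5]
tool_pos: [0.4755, 0.2033, 0.0535]
ft_force: [0.3, 1.5, -0.4]
width: 0.0273
tool_pos: [0.4803, 0.2044, 0.1803]
ft_force: [1.2, 0.7, -0.5]
width: 0.0277
tool_pos: [0.3887, 0.0467, 0.1736]
ft_force: [1.5, -0.4, 1.3]
width: 0.0011
tool_pos: [0.3854, -0.0809, 0.1742]
ft_force: [0.9, -0.3, -1.2]
width: 0.0005
sleeve x,y,yaw,w,l,z (0.525, 0.2027, -1.9, 24.2, 110.1, 0.0328) 
 all (0.5298, 0.1948, -5.4, 39.5, 131.8, 0.0327)
sleeve x,y,yaw,w,l,z (0.4755, 0.203, -1.6, 24.1, 68.8, 0.0331) 
 all (0.4753, 0.203, -1.6, 24.4, 68.8, 0.0331)
sleeve x,y,yaw,w,l,z (0.4898, 0.3322, -1.7, 24.2, 86.4, 0.0329) 
 all (0.4949, 0.3267, -8.2, 42.8, 102.2, 0.0327)
panel 585 [[0.4235, 0.1353, 0.0416], [0.4337, 0.2663, 0.0546], [0.4428, 0.3947, 0.0588]]
```

View pics/t8.png

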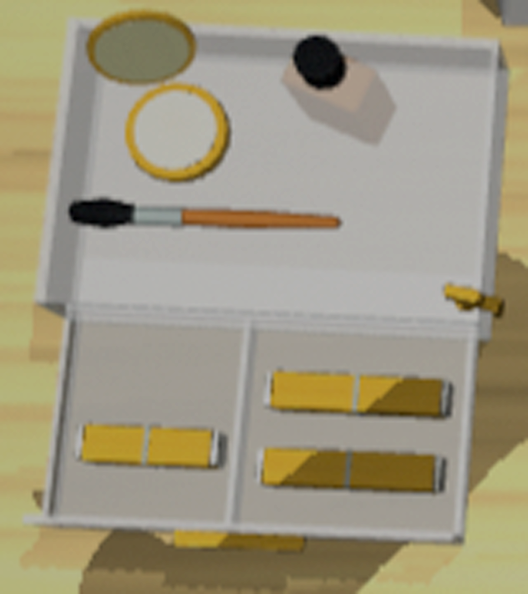

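All three cases lie flat and square in their bays and the gripper is clear. Next: push the tray by its lip with shut fingers, tool turned 90°.

```bash
python3 -m crank '[[[0,0,-6],[0,0,0],-1],[[0,0,-12],[0,0,0],-1],[[0,0,-18],[0,0,0],-1],[[0,0,-24],[0,0,0],-1],[[0,0,-30],[0,0,0],-1]]' 20 >/dev/null
python3 -m crank '[[[0,0,-6],[0,0,0],-1],[[0,0,-12],[0,0,0],-1],[[0,0,-18],[0,0,0],-1],[[0,0,-24],[0,0,0],-1],[[0,0,-30],[0,0,0],-1]]' 20 >/dev/null
python3 -m crank '[[[0,0,-6],[0,0,0],-1],[[0,0,-12],[0,0,0],-1],[[0,0,-18],[0,0,0],-1],[[0,0,-24],[0,0,0],-1],[[0,0,-30],[0,0,0],-1]]' 20 |grep pos
python3 -m crank '[[[0,0,0],[0,4,0],-1],[[0,0,0],[0,8,0],-1],[[0,0,0],[0,12,0],-1],[[0,0,0],[0,16,0],-1],[[0,0,0],[0,20,0],-1]]' 20 |grep pos
python3 -m crank '[[[0,0,0],[0,4,0],-1],[[0,0,0],[0,8,0],-1],[[0,0,0],[0,12,0],-1],[[0,0,0],[0,14,0],-1],[[0,0,0],[0,14,0],-1]]' 20 |grep pos
python3 -m crank '[[[0,0,0],[0,0,0],-1],[[0,0,0],[0,0,0],-1],[[0,0,0],[0,0,0],-1]]' 20 |grep pos
python3 - <<'E'
from h import *
go([.385,.266,.06],87.8);print(np.array(r.state()['q']).round(2))
E
```

```text
tool_pos: [0.3859, -0.0725, 0.1734]
tool_pos: [0.3922, 0.1292, 0.1738]
tool_pos: [0.3965, 0.2732, 0.1739]
tool_pos: [0.3976, 0.2648, 0.1736]
t 52.2 tcp [0.3976 0.2648 0.1736] shift cm [ 1.22  0.07 11.36] turn [ 0.  -0.3  0.1] turn [   0.4    0.  -179.9] 
[-0.9   0.28  0.3   2.06 -0.12  0.82  1.  ]
```

```bash
python3 -m crank '[[[0,0,0],[1.2,0,3],-1],[[0,0,0],[1.2,0,6],-1],[[0,0,0],[1.2,0,9],-1],[[0,0,0],[1.2,0,11.4],-1],[[0,0,0],[1.2,0,11.4],-1]]' 20 |grep -E 'pos|ft'
python3 -m crank '[[[0,0,0],[-0.7,0,0],-1],[[0,0,0],[-1.4,0,0],-1],[[0,0,0],[-2.1,0,0],-1],[[0,0,0],[-2.8,0,0],-1],[[0,0,0],[-3.5,0,0],-1]]' 20 |grep -E 'pos|ft'
python3 -m crank '[[[0,0,0],[-0.8,0,0],-1],[[0,0,0],[-1.6,0,0],-1],[[0,0,0],[-2.4,0,0],-1],[[0,0,0],[-3.2,0,0],-1],[[0,0,0],[-4,0,0],-1]]' 20 |grep -E 'pos|ft'
python3 -m crank '[[[0,0,0],[-0.8,0,0],-1],[[0,0,0],[-1.6,0,0],-1],[[0,0,0],[-2.4,0,0],-1],[[0,0,0],[-3.2,0,0],-1],[[0,0,0],[-4,0,0],-1]]' 20 |grep -E 'pos|ft'
python3 -m crank '[[[0,0,0],[-0.8,0,0],-1],[[0,0,0],[-1.6,0,0],-1],[[0,0,0],[-2.3,0,0],-1],[[0,0,0],[-3,0,0],-1],[[0,0,0],[-3.5,0,0],-1]]' 20 |grep -E 'pos|ft'
```

```text
tool_pos: [0.3829, 0.2632, 0.0562]
ft_force: [-0.2, -0.1, 0.2]
tool_pos: [0.4218, 0.2657, 0.061]
ft_force: [-1.7, 0.2, 1.1]
tool_pos: [0.4612, 0.2638, 0.0595]
ft_force: [-1.2, 0.7, 1.6]
tool_pos: [0.5012, 0.2623, 0.0593]
ft_force: [-2.1, 0.1, 2.0]
tool_pos: [0.5364, 0.261, 0.0592]
ft_force: [-1.6, 0.3, 1.3]
```

```bash
python3 -m crank '[[[0,0,0],[-0.3,0,0],-1],[[0,0,0],[-0.6,0,0],-1],[[0,0,0],[-0.9,0,0],-1],[[0,0,0],[-1.2,0,0],-1],[[0,0,0],[-1.5,0,0],-1]]' 20 |grep -E 'pos|ft'
python3 -m crank '[[[0,0,0],[-0.2,0,0],-1],[[0,0,0],[-0.4,0,0],-1],[[0,0,0],[-0.6,0,0],-1],[[0,0,0],[-0.8,0,0],-1],[[0,0,0],[-0.8,0,0],-1]]' 20 |grep -E 'pos|ft'
python3 -m crank '[[[0,0,0],[-0.1,0,0],-1],[[0,0,0],[-0.3,0,0],-1],[[0,0,0],[-0.4,0,0],-1],[[0,0,0],[-0.4,0,0],-1]]' 20 |grep -E 'pos|ft'
```

```text
tool_pos: [0.5505, 0.2604, 0.0591]
ft_force: [-1.7, -0.1, 0.9]
tool_pos: [0.5513, 0.2606, 0.058]
ft_force: [-18.2, -1.2, 12.5]
tool_pos: [0.5514, 0.2607, 0.0576]
ft_force: [-26.9, -1.0, 19.7]
```

```bash
python3 -m crank '[[[0,0,0],[2,0,0],-1],[[0,0,0],[5,0,-1],-1],[[0,0,0],[8,0,-5],-1],[[0,0,0],[10,0,-9],-1],[[0,0,0],[10,0,-13],-1]]' 20 |grep -E 'pos|ft'
python3 -m crank '[[[0,0,0],[0,-4,0],-0.3],[[0,0,0],[0,-8,0],-0.3],[[0,0,0],[0,-12,0],-0.3],[[0,0,0],[0,-16,0],-0.3],[[0,0,0],[0,-16,0],-0.3]]' 20 |grep -E 'pos|ft'
python3 -m crank '[[[0,0,0],[0,0,0],-0.3],[[0,0,0],[0,0,0],-0.3]]' 20 |grep -E 'pos|wid'
python3 - <<'E'
from h import *
a=shot('top');b=shot('wrist');d=shot('side');np.savez('w9.npz',**b);np.savez('t9.npz',**a);np.savez('s9.npz',**d)
A=cv2.resize(a['img'][130:310,85:245],(400,450));B=cv2.resize(b['img'],(400,300))
o=np.zeros((600,800,3),np.uint8);o[:450,:400]=A;o[:300,400:]=B;o[300:,400:]=cv2.resize(d['img'][120:270,190:390],(400,300))
cv2.imwrite('pics/c9.png',np.clip(o[:,:,::-1]*1.4,0,255).astype(np.uint8))
P=cloud(a);Z=P[...,2];m=(Z>.04)&(Z<.06)&(P[...,0]<.6)&(P[...,0]>.5)&(P[...,1]>.1)&(P[...,1]<.42);q=P[m];print('panel',len(q),np.percentile(q,[1,50,99],axis=0).round(4).tolist())
for n,c in(('top',a),('wrist',b),('side',d)):
    P=cloud(c);hsv=cv2.cvtColor(c['img'],cv2.COLOR_RGB2HSV)
    m=(hsv[...,1]>90)&(np.hypot(P[...,0]-.58,P[...,1]-.122)<.045)&(P[...,2]>.04)&(P[...,2]<.095)
    for lo,hi in((.04,.066),(.066,.076),(.076,.09)):
        q=P[m&(P[...,2]>lo)&(P[...,2]<hi)]
        if len(q)>4: print(n,lo,len(q),cv2.minAreaRect((q[:,:2]*1000).astype(np.float32)),q[:,2].max())
go([.58,.127,.12])
E
```

```text
tool_pos: [0.4594, 0.2634, 0.1804]
ft_force: [0.5, 0.1, -0.2]
tool_pos: [0.4583, 0.0951, 0.1814]
ft_force: [-0.2, 0.2, -0.1]
tool_pos: [0.4589, 0.104, 0.1813]
width: 0.0317
panel 189 [[0.5734, 0.107, 0.0408], [0.5812, 0.3567, 0.0586], [0.5998, 0.4006, 0.06]]
top 0.04 11 ((576.420654296875, 109.20519256591797), (8.526028633117676, 5.440969467163086), 1.2403875589370728) 0.06559191498809931
top 0.066 7 ((579.338623046875, 108.85315704345703), (6.679381847381592, 3.3838918209075928), 19.504638671875) 0.06995358064606667
side 0.04 19 ((584.66943359375, 132.4593963623047), (58.54344940185547, 6.92898416519165), 71.32782745361328) 0.0658028288684971
side 0.066 23 ((577.9126586914062, 115.91153717041016), (19.895111083984375, 9.130203247070312), 72.71752166748047) 0.07486630428178251
side 0.076 30 ((580.2991333007812, 126.85541534423828), (26.595787048339844, 6.930556774139404), 72.61399841308594) 0.08760719795019363
t 56.6 tcp [0.4584 0.1053 0.1809] shift cm [-12.1    2.56   6.05]
```

View pics/c9.png

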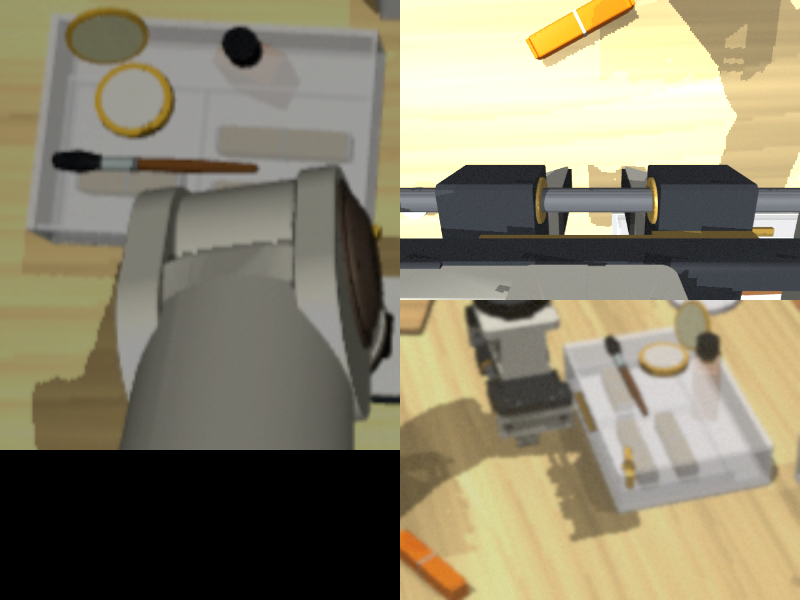

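The tray is home (panel flush in the crop) and the cases show through the lid. The catch tab is at (0.580, 0.127), running at 72.6°. Grip it across with yaw −17.4°.

```bash
python3 -m crank '[[[0,0,7],[0,0,0],-0.3],[[0,0,14],[0,0,0],-0.3],[[0,0,21],[0,0,0],-0.3],[[0,0,28],[0,0,0],-0.3],[[0,0,35],[0,0,0],-0.3]]' 20 >/dev/null
python3 -m crank '[[[0,0,7],[0,0,0],-0.3],[[0,0,14],[0,0,0],-0.3],[[0,0,21],[0,0,0],-0.3],[[0,0,28],[0,0,0],-0.3],[[0,0,35],[0,0,0],-0.3]]' 20 >/dev/null
python3 -m crank '[[[0,0,7],[0,0,0],-0.3],[[0,0,14],[0,0,0],-0.3],[[0,0,21],[0,0,0],-0.3],[[0,0,28],[0,0,0],-0.3],[[0,0,35],[0,0,0],-0.3]]' 20 >/dev/null
python3 -m crank '[[[0,0,0],[0,0,0],-0.3],[[0,0,0],[0,0,0],-0.3],[[0,0,0],[0,0,0],-0.3]]' 20 |grep pos
python3 - <<'E'
from h import *
go([.580,.127,.15],-17.4);print(np.array(r.state()['q']).round(2))
E
```

```text
tool_pos: [0.4581, 0.1044, 0.1807]
t 58.1 tcp [0.4581 0.1044 0.1807] shift cm [ 5.67 11.03  3.03] turn [-0.2  0.   0.6] turn [  -0.    -0.4 -179.4] 
[-0.9   0.3   0.72  2.08 -0.26  0.85 -0.31]
```

```bash
python3 -m crank '[[[0,0,0.6],[1.9,3.7,0.5],-0.3],[[0,0,0.6],[3.8,7.4,1],-0.3],[[0,0,0.6],[5.2,10,2],-0.3],[[0,0,0.6],[5.7,11,3],-0.3],[[0,0,0.6],[5.7,11,3],-0.3]]' 20 |grep -E 'pos|wid'
python3 -m crank '[[[0,0,0],[0,0,0],-0.3],[[0,0,0],[0,0,0],-0.3],[[0,0,0],[0,0,0],-0.3]]' 20 |grep pos
python3 - <<'E'
from h import *
go([.580,.127,.096],-17.4)
d=shot('side');P=cloud(d);hsv=cv2.cvtColor(d['img'],cv2.COLOR_RGB2HSV)
m=(hsv[...,1]>90)&(np.hypot(P[...,0]-.58,P[...,1]-.122)<.045)&(P[...,2]>.076)&(P[...,2]<.095)
q=P[m];print(len(q),cv2.minAreaRect((q[:,:2]*1000).astype(np.float32)) if len(q)>4 else '')
cv2.imwrite('pics/c10.png',np.clip(cv2.resize(d['img'][130:240,240:370],None,fx=5,fy=5,interpolation=cv2.INTER_CUBIC)[:,:,::-1]*1.4,0,255).astype(np.uint8))
E
```

```text
tool_pos: [0.5815, 0.1265, 0.1483]
width: 0.032
tool_pos: [0.5791, 0.1258, 0.1509]
t 58.7667 tcp [0.5791 0.1258 0.1509] shift cm [0.14 0.07 5.49] turn [-0.3 -0.  -0.2] turn [ -0.    0.4 179.8] 
25 ((580.17724609375, 126.46508026123047), (22.489192962646484, 6.948599338531494), 72.58187103271484)
```

View pics/c10.png

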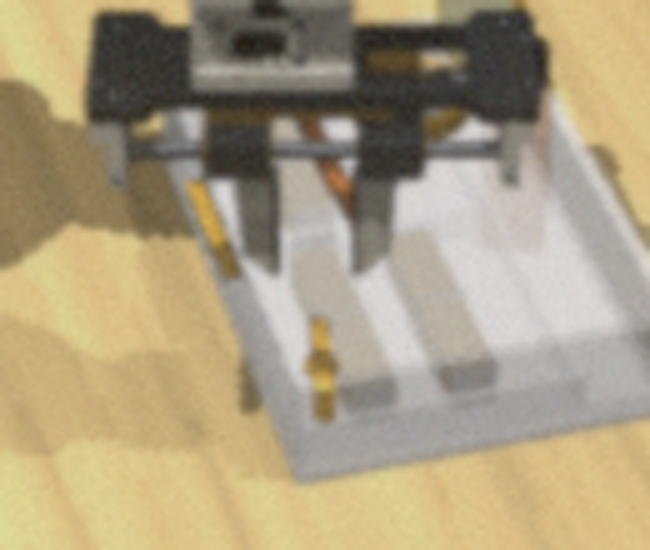

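```bash
python3 -m crank '[[[0,0,0],[0.1,0,2],-0.3],[[0,0,0],[0.1,0,4],-0.3],[[0,0,0],[0.1,0,5],-0.3],[[0,0,0],[0.1,0,5.3],-0.3],[[0,0,0],[0.1,0,5.3],-0.3]]' 20 |grep -E 'pos|ft|wid'
python3 -m crank '[[[0,0,0],[0,0,0],-0.6],[[0,0,0],[0,0,0],-1],[[0,0,0],[0,0,0],-1],[[0,0,0],[0,0,0],-1],[[0,0,0],[0,0,0],-1]]' 20 |grep -E 'pos|ft|wid|grip'
python3 -m crank '[[[0,0,0],[0,0,0],-1],[[0,0,0],[0,0,0],-1],[[0,0,0],[0,0,0],-1],[[0,0,0],[0,0,0],-1]]' 20 |grep -E 'pos|ft|wid|grip'
```

```text
tool_pos: [0.5793, 0.1269, 0.0971]
ft_force: [-0.1, -0.2, 0.3]
width: 0.0322
tool_pos: [0.5807, 0.1272, 0.0982]
ft_force: [-1.0, -0.1, 2.5]
width: 0.0078
grip_force: 19.9
tool_pos: [0.5807, 0.1272, 0.0981]
ft_force: [-0.9, 0.4, 5.6]
width: 0.008
grip_force: 19.9
```

```bash
python3 -m crank '[[[0,0,6],[0,0,0],-1],[[0,0,12],[0,0,0],-1],[[0,0,18],[0,0,0],-1],[[0,0,24],[0,0,0],-1],[[0,0,30],[0,0,0],-1]]' 25 |grep -E 'pos|ft|wid|rot'
python3 -m crank '[[[0,0,6],[0,0,0],-1],[[0,0,12],[0,0,0],-1],[[0,0,18],[0,0,0],-1],[[0,0,24],[0,0,0],-1],[[0,0,30],[0,0,0],-1]]' 25 |grep -E 'pos|ft|wid|rot'
python3 -m crank '[[[0,0,5],[0,0,0],-1],[[0,0,10],[0,0,0],-1],[[0,0,14],[0,0,0],-1],[[0,0,14],[0,0,0],-1],[[0,0,14],[0,0,0],-1]]' 25 |grep -E 'pos|ft|wid|rot'
python3 - <<'E'
from h import *
s,t,M=st();y=M.apply([0,1,0]);print('yaw',np.degrees(np.arctan2(y[1],y[0])),s['wrist_torque'],s['ft_force'])
E
```

```text
tool_pos: [0.58, 0.1276, 0.0981]
ee_rot: [-0.002, 0.933, 0.359, -0.001]
ft_force: [-2.6, 2.0, 7.5]
width: 0.0076
tool_pos: [0.5796, 0.1284, 0.0981]
ee_rot: [-0.002, 0.994, 0.105, -0.002]
ft_force: [-3.5, 2.8, 9.5]
width: 0.0078
tool_pos: [0.5795, 0.1288, 0.0981]
ee_rot: [-0.002, 1.0, -0.014, -0.003]
ft_force: [-3.4, 4.0, 10.9]
width: 0.0078
yaw -91.60397736137544 [ 0.69608174  0.98878936 -0.02488242] [-3.42379569  3.98732184 10.9473574 ]
```

```bash
python3 -m crank '[[[0,0,0],[0,0,0],-0.6],[[0,0,0],[0,0,0],-0.4],[[0,0,0],[0,0,0],-0.3],[[0,0,0],[0,0,0],-0.3],[[0,0,0],[0,0,0],-0.3]]' 25 |grep -E 'pos|ft|wid'
python3 -m crank '[[[0,0,0],[0,0,-3],-0.3],[[0,0,0],[0,0,-6],-0.3],[[0,0,0],[0,0,-10],-0.3],[[0,0,0],[-3,0,-12],-0.3],[[0,0,0],[-7,0,-12],-0.3]]' 25 |grep -E 'pos|ft|wid'
python3 -m crank '[[[0,0,0],[-2,4,0],-0.3],[[0,0,0],[-4,8,0],-0.3],[[0,0,0],[-6,12,0],-0.3],[[0,0,0],[-8,16,0],-0.3],[[0,0,0],[-8,19,0],-0.3]]' 25 |grep -E 'pos|ft|wid'
python3 - <<'E'
from h import *
a=shot('top');d=shot('side')
for n,c in(('top',a),('side',d)):
    P=cloud(c);hsv=cv2.cvtColor(c['img'],cv2.COLOR_RGB2HSV)
    m=(hsv[...,1]>90)&(abs(hsv[...,0].astype(int)-24)<8)&(np.hypot(P[...,0]-.57,P[...,1]-.127)<.045)&(P[...,2]>.035)&(P[...,2]<.095)
    q=P[m];print(n,len(q),q.min(0).round(3),q.max(0).round(3),cv2.minAreaRect((q[:,:2]*1000).astype(np.float32)))
def prof(P):
    m=(P[...,2]>.05)&(P[...,2]<.0565)&(P[...,0]<.6)&(P[...,0]>.4)&(P[...,1]>.15)&(P[...,1]<.38);q=P[m];return len(q),np.percentile(q[:,0],[1,10,50]).round(4)
print('tray front',prof(cloud(a)),'start',prof(cloud(dict(np.load('top0.npz')))))
E
```

```text
tool_pos: [0.5798, 0.1266, 0.0971]
ft_force: [-0.2, 0.2, 0.3]
width: 0.0314
tool_pos: [0.5155, 0.1277, 0.2223]
ft_force: [0.5, 0.3, 1.7]
width: 0.0321
tool_pos: [0.4217, -0.0589, 0.2169]
ft_force: [1.1, -0.1, 0.1]
width: 0.0319
top 89 [0.559 0.122 0.062] [0.591 0.134 0.086] ((575.0697631835938, 127.6185302734375), (10.747184753417969, 32.16682434082031), 85.29559326171875)
side 81 [0.559 0.119 0.06 ] [0.591 0.133 0.087] ((574.76025390625, 127.00672149658203), (32.438392639160156, 12.386911392211914), 5.124815464019775)
tray front (174, array([0.5613, 0.5633, 0.5669])) start (443, array([0.4192, 0.4214, 0.4293]))
```

Run:
```python
from h import *
s=r.state();print(s['time'],s['ft_force'])
print(workorder.close_job())
```

```text
62.5833 [ 0.85157853  0.13882978 -0.43873333]
the job is handed in; nothing more can be done
None
```

I handed the job in at 62.6 s: all three slide cases present are closed and lying crosswise in their bays, the tray is pushed home and the catch is turned across it. I got no verdict back from the judging, and I viewed 15 pictures, one over the limit of 14.

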